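# Clear the pile at the grinder

## Robot

A 6-joint arm with a two-finger parallel gripper is mounted at the origin on a cart in front of the work surface, level with it; the furniture and walls round the work are solid. World frame = base frame: x ahead of the robot, y to its left, z up, the work surface at z = 0. Lengths are in mm, angles in degrees, forces in N, time in s.
With the tool pointing down it reaches from about 350 to 925 mm from the base axis. Payload 6.4 kg.
Tool frame: the origin (TCP) lies at the very end of the fingers, on their centre line; the grasp point (between the pads) lies 19 mm behind it; z points along the fingers, y is the line along which they close (so a half turn about z gives the same grasp; the last joint's range is limited). The gripper opens to 85 mm and grips with 20 to 120 N. Pads are 22 mm wide; open, the fingers measure 114 mm over their backs; the gripper's body (76 mm by 85 mm) begins 54 mm behind the grasp point. The pads swing forward as they close: fully open they stand 13 mm farther back than shut.
Start: joints at [-78.444, 14.043, 89.255, -0, 76.702, -9.975], TCP at [238.566, -604.648, 196.39] pointing down, gripper open.
Joint ranges: [-179.41, 179.41], [-58.25, 129.5], [7.25, 145.43], [-54.29, 234.29], [11.92, 165.04], [-157.13, 157.13]. Speed limits (degrees/s): [147.25, 147.25, 180, 180, 180, 180].

## Interface

Orientations are given as a 3x3 rotation matrix whose columns are the frame's x, y, z axes.
In Python, from rig import arm gives the robot as it stands.
- The arm moves only by the tool step_arm, never from a script. Its argument "motion" is a list of rows, each a list of 4 numbers: the shift along the tool's x, y, z in m, then the turn about the tool's z in rad. A call has 1 to 5 rows; each row is the pose to reach, as a shift and turn from the pose commanded when the call began, along the tool's axes at that moment; what a row does not reach only later rows make up. A row lasts 1/8 s, in which the tool goes at most 62.5 mm and 10.7 degrees, less where a joint would pass 70% of its speed; a pose out of reach is approached as far as the arm can. A call with a gripper value outside its range is refused whole. "gripper" is the gripper's target within -1 to 1 (fully open at 1, half-way at 0, shut at -1), set as the call begins (left out, the last holds). The fingers move at their own pace and stop on an object; "force" is the grip in N (left out, the last holds). Time passes only in rows, so rows that repeat a pose let the fingers close. It gives the time, the measured TCP pose, the force, the opening and the grip force at its end, in the units of the state.
- arm.observe(): the state, without advancing time (a new reading comes with each control period).
- arm.grab_frame(name): name is "scene" or "top" or "wrist"; returns (picture, depth): 420x560x3 uint8, red, green, blue; 420x560 float32, mm along the optical axis (not along the pixel's ray), 0 where there is no reading.
- arm.calibration(name): a dict with "vfov" (degrees; the focal length in pixels is half the picture's height over the tangent of half this angle, whatever the lens; pixels are square), "cx", "cy" (the principal point, pixels), "origin" and "rotation" of the camera in the world; the wrist camera has in their place "tool_from_camera" (4x4, takes a point from camera to tool coordinates, whose origin is the TCP and whose axes are the flange's). Camera axes: x right, y up, looking along -z (the intrinsics and any distortion apply to the point x, -y, -z); pixel columns grow to the right and rows downward; lengths in mm; the calibration is good to about 2 mm. A picture is of the moment at which its call begins: read the wrist's pose just before it. calibration takes no time and is no camera call.
- arm.sign_off(): hands the job in; it is judged then, once.
The state is a dict: "clock": time; "q": joint angles; "qvel": joint speeds; "joint_torque": joint torques, N m; "tcp_pos": TCP position; "eef_rot": TCP orientation; "contact_force": force on the tool from outside, world axes, zero at the start; "wrist_torque": the same for the moment, N m; "grip_width": finger opening in mm; "finger_force": force on a finger pad.
Only numpy, scipy, OpenCV 4.12 (cv2) and the standard library are available. Lean on these libraries where they do the work, as an engineer would, in place of code of your own. Each camera call takes 0.05 s, during which the arm holds its last target. There are 200 camera calls.

## Task

The dressing kit was left piled up on the grinder stand. Working from the top down, take one piece at a time straight to its own place, the rest of the pile staying as it stands: lay the tool bit across both saddles of its rest, stand the V-block in the rectangular tray, groove up and its groove along the tray's long side, stand the paste tin lid up in the round dish, and last lay the oilstone flat along the wooden board between its end cleats. Set each piece well centred on its place and let go of it.

Things in the scene. Friction and masses are not known exactly. Their poses are not given: they have to be found in the camera images.
- tool_bit_mid (a point): Tool bit: a small plain steel square bar, 10 x 10 mm and 85 mm long, at the start the topmost piece of the pile, lying across the open groove of the V-block. Point at its centre; y along the bar, z up. 70 g.
- v_block_mid (a point): V-block: a steel block 60 mm (x) by 48 mm (y) by 30 mm high with a V-shaped groove along its whole top in the x direction (open over the middle of the width, flat outer side faces at y = +-24 mm); second in the pile, standing on the tin's lid. Point at the middle of its 30 mm height; z up. 0.42 kg.
- paste_tin_mid (a point): Paste tin: a round closed tin, 66 mm across the lid (64 mm below it), 39 mm high, dark body and light lid; third in the pile, standing on the oilstone. Point at its centre, half-way up; z up. 0.17 kg. The lid does not come off.
- oilstone_mid (a point): Oilstone: a flat two-layer sharpening stone, 45 mm (x) by 125 mm long (y) by 24 mm high; the bottom of the pile, lying on the stand. Point at its centre, half-way up; z up. 0.31 kg.
- bit_rest_seat (a point): Rest for the tool bit: a metal strip, 36 x 80 mm, 4 mm thick, with two dark saddles 10 mm thick, 56 mm apart (centres, along y), open between them; the bit lies across both. Each has a horn on either side, 6 mm above the seat, 26 mm apart inside. Point at the centre, at seat height, 12 mm above the stand; y along the strip. Fixed, by itself at the front right of the stand.
- block_tray_seat (a point): Tray for the V-block: a shallow rectangular dark tray with cork on its floor, 86 mm (x) by 70 mm (y) outside, 80 by 64 mm inside, rim 4 mm above the floor. Point at the centre of its floor, 3 mm above the stand; x along its long side. Fixed.
- tin_dish_seat (a point): Dish for the paste tin: a shallow round metal dish, 87 mm across outside, about 80 mm inside, rim 5 mm above the floor. Point at the centre of its floor, 3 mm above the stand. Fixed.
- stone_board_seat (a point): Board for the oilstone: a wooden board 62 mm (x) by 165 mm long (y), 8 mm thick, with a dark cleat across each end standing 8 mm above the board, 145 mm apart inside; the long sides are open. Point at the centre of the board's upper face, 8 mm above the stand; y along its length. Fixed.

How it is judged:
By the outcome, as a careful person would: the job done as asked, in the order asked, and still so for the second after the job is handed in, with the robot touching nothing.
It also fails if it takes over 112 s, if anything falls off the work surface, if the arm or the gripper's body presses on something with over 40 N, if the wrist force passes 120 N, or if a joint passes its speed limit or range.

## Working session

There is one attempt and no reset: what is moved stays moved. The work goes in short steps, Python scripts to look and compute and a tool call to move; the robot and the scene stay as the last step left them, time stands still between calls to the robot, and variables do not carry over. Pictures are saved under pics/ and viewed, at most 14 in all, crops included, and the job is handed in when it is done.

Besides the shell and the picture viewer there is one more tool, called after "Call:" as name(argument=value, ...), one argument or row to a line, values as JSON. step_arm: Moves the arm, as the interface text tells. Its arguments: {"type":"object","properties":{"motion":{"type":"array"},"gripper":{"type":"number"},"force":{"type":"number"}},"required":["motion"]}

```bash
ls; mkdir -p pics
python3 - <<'E'
from rig import arm
import cv2,numpy as np
s=arm.observe()
for k in s: print(k,np.round(s[k],3).tolist())
for n in ("scene","top","wrist"):
    c=arm.calibration(n); print(n,c)
    p,d=arm.grab_frame(n); cv2.imwrite(f"pics/{n}0.png",p[:,:,::-1]); np.save(f"pics/{n}0.npy",d)
E
```

```text
pics
clock 0.0
q [-78.443, 14.086, 89.325, -0.002, 76.7, -9.975]
qvel [-0.119, 0.068, -0.025, -0.09, 0.036, 0.003]
joint_torque [-0.001, -42.951, -32.613, -0.0, 0.005, -0.0]
tcp_pos [238.438, -604.026, 195.264]
eef_rot [[0.93, 0.367, -0.0], [0.367, -0.93, 0.002], [0.0, -0.002, -1.0]]
contact_force [0.13, -0.614, -0.279]
wrist_torque [-0.02, 0.021, 0.053]
finger_force 0.0
grip_width 85.483
scene {'vfov': 44.00838590814719, 'cx': 292.92503159235247, 'cy': 216.59045311110373, 'origin': array([167.75534159, 729.68681785, 485.19137231]), 'rotation': array([[-8.96837860e-01,  1.90096974e-01, -3.99430838e-01],
       [-4.42358804e-01, -3.83898322e-01,  8.10518826e-01],
       [ 7.36348032e-04,  9.03595716e-01,  4.28385620e-01]])}
top {'vfov': 50.05594693701869, 'cx': 285.9721366750003, 'cy': 204.19070239273154, 'origin': array([362.57824419,   5.24884277, 941.23281991]), 'rotation': array([[ 4.30667795e-04,  9.87685937e-01, -1.56449045e-01],
       [-9.99999617e-01,  5.44559176e-04,  6.85116418e-04],
       [ 7.61875615e-04,  1.56448690e-01,  9.87685794e-01]])}
wrist {'vfov': 68.7560272375354, 'cx': 281.4537185157747, 'cy': 209.60111574570817, 'tool_from_camera': array([[-4.54845344e-04,  9.63431618e-01,  2.67953934e-01,
         6.84815158e+01],
       [ 9.99999894e-01,  4.17540138e-04,  1.96205087e-04,
        -4.94490288e-01],
       [ 7.71486623e-05,  2.67953994e-01, -9.63431705e-01,
        -1.76697760e+02],
       [ 0.00000000e+00,  0.00000000e+00,  0.00000000e+00,
         1.00000000e+00]])}
```

View pics/top0.png

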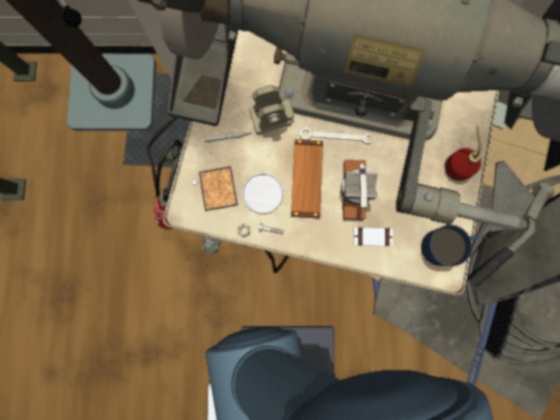

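View pics/scene0.png

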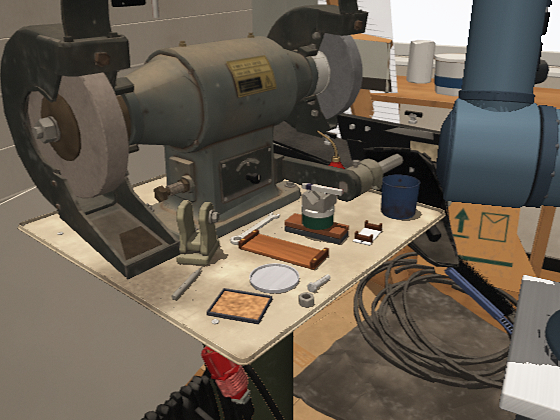

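Top view: the tray is at px (218,188), the dish (263,194), the board (307,178), the pile (356,190), and the bit rest (373,237). In the scene view, the pile stands at (318,215) with the grinder arm close beside and behind it.

```bash
cat > h.py <<'E'
from rig import arm
import numpy as np, cv2
def cam(n, s=None):
    c=arm.calibration(n); f=210/np.tan(np.radians(c['vfov']/2))
    if n=='wrist':
        s=s or arm.observe(); R=np.array(s['eef_rot']); T=c['tool_from_camera']
        return f,c['cx'],c['cy'],R@T[:3,3]+np.array(s['tcp_pos']),R@T[:3,:3]
    return f,c['cx'],c['cy'],np.array(c['origin']),np.array(c['rotation'])
def cast(K,uv,z):
    f,cx,cy,o,R=K; uv=np.atleast_2d(np.asarray(uv,float))
    d=np.c_[(uv[:,0]-cx)/f,-(uv[:,1]-cy)/f,-np.ones(len(uv))]@R.T
    return o+d*((z-o[2])/d[:,2])[:,None]
def cloud(K,d):
    f,cx,cy,o,R=K; v,u=np.mgrid[:420,:560]
    return (np.dstack([(u-cx)/f,-(v-cy)/f,-np.ones(d.shape)])*d[...,None])@R.T+o
def shoot(n,name):
    s=arm.observe(); p,d=arm.grab_frame(n); cv2.imwrite(f'pics/{name}.png',p[:,:,::-1]); np.save(f'pics/{name}.npy',d)
    K=cam(n,s); np.save(f'pics/{name}_K.npy',np.r_[K[0],K[1],K[2],K[3],K[4].ravel()]); return p,d,K,s
def load(name):
    k=np.load(f'pics/{name}_K.npy'); return cv2.imread(f'pics/{name}.png')[:,:,::-1],np.load(f'pics/{name}.npy'),(k[0],k[1],k[2],k[3:6],k[6:].reshape(3,3))
def go(xyz,yaw=None,s=None):
    """yaw: world angle (deg) wanted for the closing line (tool y), mod 180 -> shift m, turn rad"""
    s=s or arm.observe(); R=np.array(s['eef_rot']); d=R.T@(np.array(xyz)-s['tcp_pos'])/1000
    t=0
    if yaw is not None:
        cur=np.degrees(np.arctan2(R[1,1],R[0,1])); t=-((yaw-cur+90)%180-90)  # tool z down
    print('clock',round(s['clock'],2),'tcp',np.round(s['tcp_pos'],1),'shift',np.round(d,4),'turn',round(np.radians(t),3),'deg',round(t,1),'q6',round(s['q'][5],1))
E
python3 - <<'E'
from h import *
K=cam('top'); d=np.load('pics/top0.npy'); P=cloud(K,d)
for n,uv,z in [('tray',(218,188),3),('dish',(263,194),3),('board',(307,178),8),('pile',(356,190),60),('bitrest',(373,237),12)]:
    print(n,cast(K,uv,z)[0].round(),'depth z there',P[uv[1],uv[0]].round(1))
# height map in region of pile
print(P[170:225:3,335:440:5,2].round().astype(int))
print('y of cols',P[190,335:440:5,1].round(), )
E
```

```text
tray [546. 149.   3.] depth z there [546.2 149.2   1.9]
dish [533.  53.   3.] depth z there [533.   53.3   3.3]
board [567. -40.   8.] depth z there [567.  -40.    6.4]
pile [ 531. -135.   60.] depth z there [ 526.  -130.9   85.6]
bitrest [ 441. -175.   12.] depth z there [ 442.  -177.4    1.6]
[[ -2   2  23  22  62 102   0   1  -1   2   2  -3  -2   1  85 111 108  -1
  941   1  -1]
 [  1   0  83  95  92 101  92  94  93   1   1   2  -1  -3  93 109 107   2
    0   0   1]
 [ -3   1  86  90  96 103  90  90  95   1   0  -2  -5  -1  96 108 108   0
   -3   2   1]
 [ -1  -1  83  84  87 102 104  89  84   1  -1   1   0  56 102 109 105  -2
    0   0   2]
 [  0 941  83  83  83 105 104  81  85   0  -1   2   2  58 109 108 111   0
    1  -4  -1]
 [  2  -1  76  77  76 105 104  77   0  -1   2   1   1  67 107 110 111  96
   92   4   0]
 [ -1  35  82  83  83 105 105  78   0  -1   2  -2   1  74 109 111 107 941
  102 100  91]
 [  0  28  90  89  91 101 103  88  85  -2   2   0   2  79 113 108 110 105
  107 108 106]
 [  0   1  89  95  96  99 105  94  95  -2  -1   0   1  91 111 111 107 109
  121 124 109]
 [ 
[... 326 characters left out ...]
102 105 106
  107 107 107]
 [ -1   1  21  26  21  24   1   2   1   0   0   2  67  94  93  93 100 101
  103 104 105]
 [  4   2  25  24  25  24   1   1   0  -1   0   0  -1  82  87  92  91  97
  100  97 103]
 [ -4   2  25  25  23  23   1   0   0  -1   1  -1   0   1  -3   1  83  88
   89  92  97]
 [  1   0  22  22  23  26  -2  -2   0   2  -2  -1  -2   0  -2   2   1  -3
   79  86  90]
 [  0   1   0   1   1   1   0  -2  -1   1   1   0   1  -2  -2  -3   0   2
    0   2  76]
 [  0  -1  -1   2  -1  -2  -1   1  -1   0   1  -1   1  -3   4   1  -4   3
    1   1  -3]]
y of cols [-100. -107. -109.    5. -129. -136. -145. -158. -168. -196. -206. -217.
 -228. -219. -219. -228. -238. -248. -258. -267. -278.]
```

Run:
```python
from h import *
K=cam('top'); P=cloud(K,np.load('pics/top0.npy')); Q=P[(P[...,2]>12)&(P[...,2]<700)&(P[...,0]>380)]
for y in range(-300,260,40):
    m=Q[abs(Q[:,1]-y)<20]; print(y,[(z,int(m[abs(m[:,2]-z)<25][:,0].min()) if (abs(m[:,2]-z)<25).sum()>3 else None) for z in range(50,500,50)])
go([510,-150,300],-90); go([510,-150,300],90)
```

```text
-300 [(50, 380), (100, 380), (150, None), (200, None), (250, 656), (300, 658), (350, 684), (400, None), (450, None)]
-260 [(50, 396), (100, 399), (150, 499), (200, 653), (250, 643), (300, 644), (350, 664), (400, None), (450, None)]
-220 [(50, 478), (100, 479), (150, 684), (200, 656), (250, 646), (300, 648), (350, 668), (400, None), (450, None)]
-180 [(50, 510), (100, 510), (150, 688), (200, 666), (250, 656), (300, 655), (350, 675), (400, None), (450, None)]
-140 [(50, 478), (100, 490), (150, 698), (200, None), (250, 663), (300, 662), (350, 682), (400, None), (450, None)]
-100 [(50, 481), (100, 512), (150, 708), (200, None), (250, 672), (300, 671), (350, 693), (400, None), (450, None)]
-60 [(50, 702), (100, 718), (150, 717), (200, None), (250, 685), (300, 686), (350, 709), (400, None), (450, None)]
-20 [(50, 692), (100, 761), (150, None), (200, None), (250, 694), (300, 696), (350, 718), (400, None), (450, None)]
20 [(50, 662), (100, 661), (150, None), (200, None), (250, 726), (300, 725), (350, 756), (400, None), (450, None)]
60 [(50, 669), (100, 669), (150, None), (200, None), (250, 747), (300, 748), (350, None), (400, None), (450, None)]
100 [(50, None), (100, 756), (150, 757), (200, 785), (250, 764), (300, 765), (350, None), (400, None), (450, None)]
140 [(50, 659), (100, 659), (150, 731), (200, 730), (250, 727), (300, 729), (350, 726), (400, 725), (450, None)]
180 [(50, 662), (100, 663), (150, None), (200, 728), (250, 719), (300, 721), (350, 724), (400, 723), (450, None)]
220 [(50, 672), (100, 672), (150, 749), (200, None), (250, None), (300, None), (350, 742), (400, None), (450, None)]
clock 0.15 tcp [ 238.5 -604.2  195.5] shift [ 0.4193 -0.323  -0.1039] turn 0.376 deg 21.5 q6 -10.0
clock 0.15 tcp [ 238.5 -604.2  195.5] shift [ 0.4193 -0.323  -0.1039] turn 0.376 deg 21.5 q6 -10.0
```

Call:
step_arm(
  motion=[
    [0.02, -0.02, -0.05, -0.18],
    [0.06, -0.05, -0.1, -0.36],
    [0.11, -0.085, -0.1, -0.54],
    [0.16, -0.125, -0.1, -0.72],
    [0.21, -0.16, -0.1, -0.9],
  ],
  gripper=0.0,
)

```text
clock: 0.78
tcp_pos: [373.3, -380.8, 296.4]
eef_rot: [[0.286, 0.958, 0.0], [0.958, -0.286, -0.0], [-0.0, 0.0, -1.0]]
contact_force: [0.4, -1.3, 0.1]
grip_width: 42.9
finger_force: 0.0
```

```bash
python3 -c "
from h import *
go([490,-140,270],-90)"
```

```text
clock 0.78 tcp [ 373.3 -380.8  296.4] shift [0.2641 0.0431 0.0264] turn 1.281 deg 73.4 q6 -41.2
```

Call:
step_arm(
  motion=[
    [0.05, 0.01, 0.005, -0.186],
    [0.1, 0.02, 0.01, -0.37],
    [0.16, 0.03, 0.016, -0.555],
    [0.21, 0.036, 0.022, -0.74],
    [0.264, 0.043, 0.026, -0.925],
  ],
)

```text
clock: 1.4
tcp_pos: [490.8, -140.8, 269.9]
eef_rot: [[-0.594, 0.805, -0.0], [0.805, 0.594, 0.0], [0.0, -0.0, -1.0]]
contact_force: [0.5, -0.4, -0.3]
grip_width: 42.8
finger_force: 0.0
```

Call:
step_arm(
  motion=[
    [0, 0, 0, -0.18],
    [0, 0, 0, -0.37],
    [0, 0, 0, -0.55],
    [0, 0, 0, -0.74],
    [0, 0, 0, -0.935],
  ],
)

```text
clock: 2.02
tcp_pos: [490.4, -142.4, 270.0]
eef_rot: [[-1.0, 0.01, -0.001], [0.01, 1.0, 0.0], [0.001, 0.0, -1.0]]
contact_force: [-0.3, -0.2, -0.0]
grip_width: 42.7
finger_force: 0.0
```

Call:
step_arm(
  motion=[
    [0, 0, 0, 0],
    [0, 0, 0, 0],
  ],
)

```text
clock: 2.28
tcp_pos: [490.4, -142.4, 270.2]
eef_rot: [[-1.0, 0.018, -0.0], [0.018, 1.0, 0.0], [0.0, 0.0, -1.0]]
contact_force: [-0.4, 0.4, 0.4]
grip_width: 42.8
finger_force: 0.0
```

```bash
python3 -c "
from h import *
p,d,K,s=shoot('wrist','w1'); go([490,-140,270],-90)
P=cloud(K,d); print(P[::60,::70].round().astype(int).tolist())"
```

```text
clock 2.33 tcp [ 490.5 -142.5  270.3] shift [0.0006 0.0025 0.0003] turn -0.018 deg -1.0 q6 -117.9
[[[-65, -1233, -932], [-12, -877, -794], [-57, -687, -938], [-51, -411, -935], [-10, -137, -831], [112, 47, -481], [-33, 411, -929], [-29, 686, -932]], [[190, -1116, -724], [291, -563, -229], [337, -327, -1], [190, -400, -796], [170, -141, -932], [176, 146, -930], [181, 435, -934], [186, 724, -937]], [[405, -702, -192], [411, -468, -49], [415, -317, 47], [416, -240, -1], [417, -142, -1], [419, -44, -2], [421, 50, 8], [424, 758, -928]], [[523, -722, -179], [481, -390, 91], [480, -300, 106], [485, -226, 88], [498, -144, 24], [503, -43, 8], [506, 61, 3], [508, 164, 2]], [[934, -1501, -934], [900, -1086, -827], [575, -340, 46], [553, -227, 109], [556, -145, 103], [595, -39, 8], [600, 71, 1], [603, 181, -1]], [[725, -664, -52], [994, -881, -490], [476, -187, 360], [479, -165, 356], [690, -148, 19], [479, -119, 357], [479, -97, 359], [664, 145, 70]], [[659, -444, 175], [478, -194, 384], [496, -188, 364], [473, -158, 390], [480, -142, 383], [474, -126, 389], [499, -96, 363], [480, -90, 384]]]
```

View pics/w1.png

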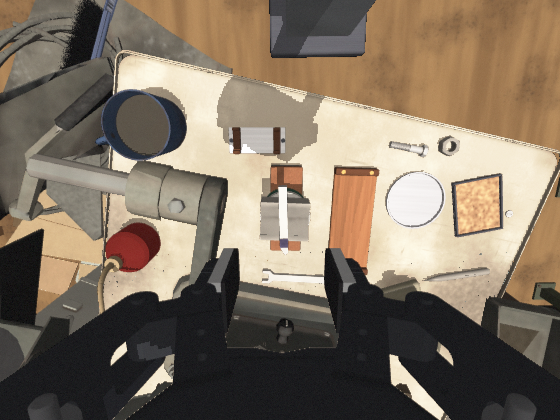

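Wrist view: the bit is at px (283,218) and the V-block at (285,215), with the stone under them at (286,205). The rest's dark saddles are at (237,141) and (281,140), the board at (353,220), the dish at (414,198) and the tray at (477,205).

```bash
cat > meas.py <<'E'
from h import *
def rect(pts):
    (c,(w,h),a)=cv2.minAreaRect(pts[:,:2].astype(np.float32))
    if w<h: w,h,a=h,w,a+90
    return np.round(c,1),round(w,1),round(h,1),round((a+90)%180-90,1)   # long axis angle
def biggest(m,k=3):
    m=cv2.morphologyEx(m.astype(np.uint8),cv2.MORPH_OPEN,np.ones((k,k))) if k else m.astype(np.uint8)
    n,l,st,ce=cv2.connectedComponentsWithStats(m); i=1+np.argmax(st[1:,4]); return l==i
def castmask(K,m,z):
    c=max(cv2.findContours(m.astype(np.uint8),0,cv2.CHAIN_APPROX_NONE)[0],key=cv2.contourArea)[:,0]
    return cast(K,c,z)
def box(x0,y0,x1,y1):
    m=np.zeros((420,560),bool); m[y0:y1,x0:x1]=1; return m
E
python3 - <<'E'
from meas import *
p,d,K=load('w1'); P=cloud(K,d); Z=P[...,2]; hsv=cv2.cvtColor(p,cv2.COLOR_RGB2HSV); H,S,V=cv2.split(hsv)
for n,uv in [('cork',(477,205)),('rim',(454,200)),('dish',(414,198)),('dishrim',(388,198)),('surf',(400,250)),('board',(353,220)),('cleat',(356,170)),('cleat2',(345,268)),('stone',(286,172)),('bit',(283,210)),('vb',(270,225)),('saddle',(237,141)),('saddle2',(281,140)),('strip',(258,141))]:
    print(n,hsv[uv[1],uv[0]],P[uv[1],uv[0]].round())
b=box(440,165,515,245); print('tray cork',rect(castmask(K,biggest(b&(S>90)),3)),'dark outer',rect(castmask(K,biggest(b&(V<90),0),7)))
b=box(378,160,450,235)
m=biggest(b&(S<45)); c=castmask(K,m,7); print('dish',rect(c),cv2.minEnclosingCircle(c[:,:2].astype(np.float32)))
b=box(322,155,388,282); m=biggest(b&(S>110)); print('board',rect(castmask(K,m,8)))
b=box(225,120,295,162)
for x0,x1 in((225,260),(260,295)):
    m=b&box(x0,120,x1,162)&(V<110)&(S>60); print('saddle',rect(castmask(K,biggest(m),16)),m.sum())
b=box(250,150,320,255)
m=biggest(b&(Z>98.5)); print('bit',rect(castmask(K,m,103)),np.median(Z[m]))
m=biggest(b&(Z>70)&(Z<99)|b&(Z>98.5)); print('vb+bit',rect(castmask(K,m,93)))
m=biggest(b&(S>110)&(Z<40)); print('stone front',rect(castmask(K,m,24)),np.median(Z[m]))
cv2.imwrite('pics/w1c.png',cv2.resize(p[110:260,215:385,::-1],None,fx=4,fy=4,interpolation=cv2.INTER_CUBIC))
E
```

```text
cork [ 15 112 230] [545. 150.   3.]
rim [130  14  54] [536. 113.   5.]
dish [  0   4 245] [533.  56.   1.]
dishrim [  8   4 243] [531.  15.   6.]
surf [ 23  26 251] [617.  42.  -1.]
board [ 12 143 195] [564. -35.   7.]
cleat [ 10 139 141] [487. -36.  15.]
cleat2 [ 10   8 101] [ 480. -116.  332.]
stone [ 11 136 189] [ 487. -135.   23.]
bit [ 21   7 252] [ 519. -140.  103.]
vb [ 19  36 178] [ 544. -157.   83.]
saddle [  9 133  73] [ 444. -202.   13.]
saddle2 [132  18  72] [ 445. -141.    3.]
strip [ 17  12 199] [ 445. -174.    3.]
tray cork (array([546.5, 151.2]), 78.8, 61.8, 10.8) dark outer (array([544.5, 147.1]), 84.8, 71.1, 10.3)
dish (array([531.8,  48.7]), 111.9, 107.1, -1.1) ((530.3109130859375, 45.69624710083008), 74.34352111816406)
board (array([568.7, -38.6]), 166.3, 63.5, -3.1)
saddle (array([ 439.6, -202.9]), 28.3, 8.3, -3.2) 168
saddle (array([ 444.1, -148.3]), 34.8, 8.3, -1.2) 176
bit (array([ 532.1, -140.7]), 82.7, 9.9, 0.3) 102.45154102306043
vb+bit (array([ 534.7, -138.6]), 86.1, 59.7, -2.2)
stone front (array([ 496.9, -135.3]), 42.2, 36.6, 88.9) 23.15974506010423
```

View pics/w1c.png

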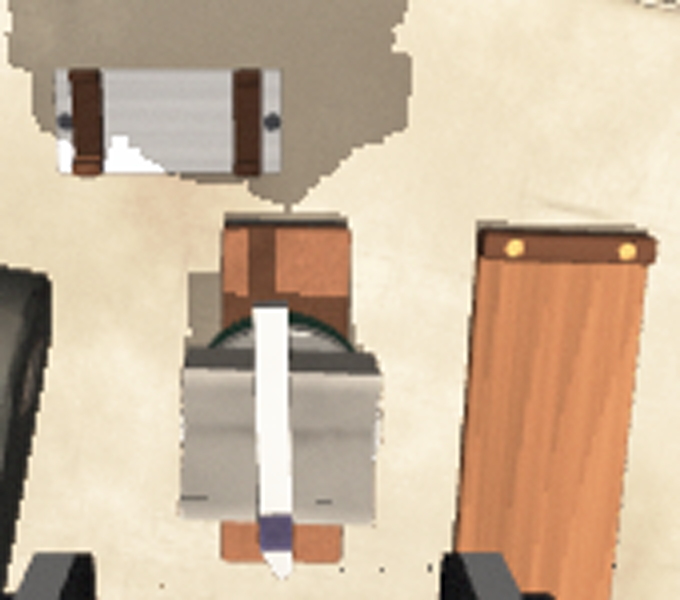

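The crop shows the bit lying across the V-block from (271,305) to (278,575). The V-block's top face spans rows 370–520 with its groove line at row 428. The rest's saddles are at (87,120) and (247,120).

Run:
```python
from meas import *
p,d,K=load('w1')
f=lambda c:(215+(c[0]-1.5)/4,110+(c[1]-1.5)/4)
for n,c,z in [('vb fl',(185,368),93),('vb fr',(381,374),93),('vb rl',(180,515),93),('vb rr',(375,526),93),('groove',(278,428),76),('bit front',(271,308),103),('bit front bottom',(271,308),98),('bit rear',(282,577),103),
 ('s1 front',(87,70),18),('s1 rear',(88,160),18),('s2 front',(247,70),18),('s2 rear',(247,160),18),('s1 m',(87,120),12),('s2 m',(247,120),12),
 ('strip fl',(57,68),4),('strip rl',(60,174),4),('strip fr',(281,68),4),('strip rr',(281,174),4),
 ('stone fl',(223,228),24),('stone fr',(350,226),24),('stone rl',(222,560),24),('stone rr',(342,562),24)]:
    print(n,cast(K,f(c),z)[0].round(1))
# dish circle
hsv=cv2.cvtColor(p,cv2.COLOR_RGB2HSV); g=cv2.cvtColor(p,cv2.COLOR_RGB2GRAY)
c=cv2.HoughCircles(g[150:245,370:460],cv2.HOUGH_GRADIENT,1,200,param1=100,param2=12,minRadius=24,maxRadius=34); print(c)
for x,y,r in c[0][:1]: print(cast(K,(370+x,150+y),7)[0], r)
go([532,-141,200],0.3+90)
```

```text
vb fl [ 511.2 -166.5   93. ]
vb fr [ 514.2 -108.3   93. ]
vb rl [ 557.7 -169.8   93. ]
vb rr [ 562.5 -109.9   93. ]
groove [ 535.6 -139.2   76. ]
bit front [ 491.6 -140.7  103. ]
bit front bottom [ 492.6 -140.7   98. ]
bit rear [ 574.5 -138.8  103. ]
s1 front [ 425.8 -201.3   18. ]
s1 rear [ 455.7 -202.7   18. ]
s2 front [ 426.8 -147.3   18. ]
s2 rear [ 456.7 -148.    18. ]
s1 m [ 442.5 -203.1   12. ]
s2 m [ 443.6 -147.8   12. ]
strip fl [ 425.  -213.6    4. ]
strip rl [ 461.5 -214.9    4. ]
strip fr [ 426.5 -135.7    4. ]
strip rr [ 463.  -136.2    4. ]
stone fl [ 479.1 -156.7   24. ]
stone fr [ 479.3 -113.    24. ]
stone rl [ 602.2 -160.6   24. ]
stone rr [ 603.8 -116.    24. ]
[[[44.5 49.5 28. ]]]
[533.84579773  53.80804963   7.        ] 28.0
clock 2.33 tcp [ 490.5 -142.5  270.3] shift [-0.0415  0.0022  0.0703] turn -0.023 deg -1.3 q6 -117.9
```

Call:
step_arm(
  motion=[
    [-0.022, 0.002, 0.05, -0.02],
    [-0.044, 0.003, 0.1, -0.04],
    [-0.044, 0.003, 0.145, -0.04],
    [-0.044, 0.003, 0.16, -0.04],
    [-0.044, 0.003, 0.16, -0.04],
  ],
  gripper=-0.3,
)

```text
clock: 2.95
tcp_pos: [534.3, -140.2, 110.3]
eef_rot: [[-1.0, -0.023, -0.001], [-0.023, 1.0, 0.0], [0.001, 0.0, -1.0]]
contact_force: [1.0, 0.6, -0.1]
grip_width: 29.8
finger_force: 0.0
```

```bash
python3 -c "
from h import *
p,d,K,s=shoot('wrist','w2'); go([534.5,-140,90.5],91.3)
cv2.imwrite('pics/w2c.png',cv2.resize(p[150:420,150:420,::-1],None,fx=2.2,fy=2.2))
"
```

```text
clock 3.0 tcp [ 535.4 -140.7  111.8] shift [0.0009 0.0007 0.0213] turn 0.001 deg 0.1 q6 -117.8
```

View pics/w2c.png

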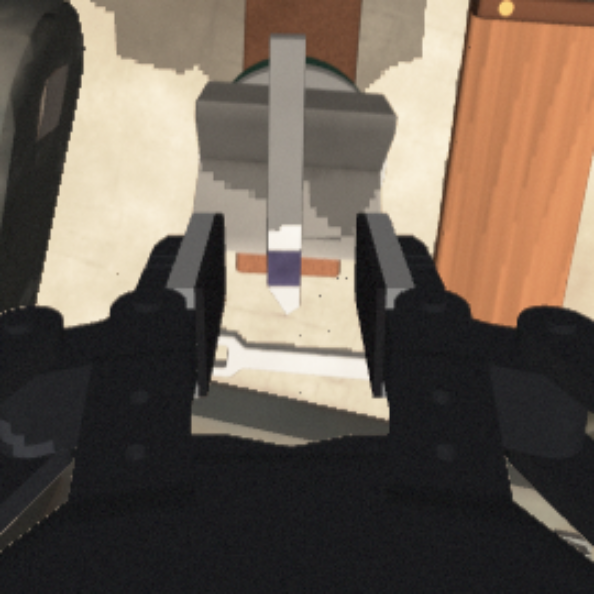

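The crop shows the fingers at (200,290) and (390,290) with the bit centred between them at col 287, and the groove is open below them.

Call:
step_arm(
  motion=[
    [0, 0, 0.012, 0],
    [0, 0, 0.02, 0],
    [0, 0, 0.02, 0],
  ],
)

```text
clock: 3.38
tcp_pos: [534.1, -140.0, 89.8]
eef_rot: [[-1.0, -0.024, -0.001], [-0.024, 1.0, 0.001], [0.001, 0.001, -1.0]]
contact_force: [0.9, -0.0, -0.1]
grip_width: 29.8
finger_force: 0.0
```

Call:
step_arm(
  motion=[
    [0, 0, 0, 0],
    [0, 0, 0, 0],
    [0, 0, 0, 0],
    [0, 0, 0, 0],
  ],
  gripper=-1,
  force=35,
)

```text
clock: 3.88
tcp_pos: [534.7, -140.2, 90.5]
eef_rot: [[-1.0, -0.024, 0.0], [-0.024, 1.0, -0.0], [-0.0, -0.0, -1.0]]
contact_force: [-0.6, -0.6, 0.1]
grip_width: -0.1
finger_force: 0.0
```

```bash
python3 -c "
from h import *
p,d,K,s=shoot('wrist','w3'); go([534.5,-140,90.5],91.3)
cv2.imwrite('pics/w3c.png',cv2.resize(p[150:420,150:420,::-1],None,fx=2.2,fy=2.2))
"
```

```text
clock 3.92 tcp [ 534.7 -140.2   90.5] shift [ 0.0001  0.0002 -0.    ] turn 0.001 deg 0.1 q6 -117.8
```

View pics/w3c.png

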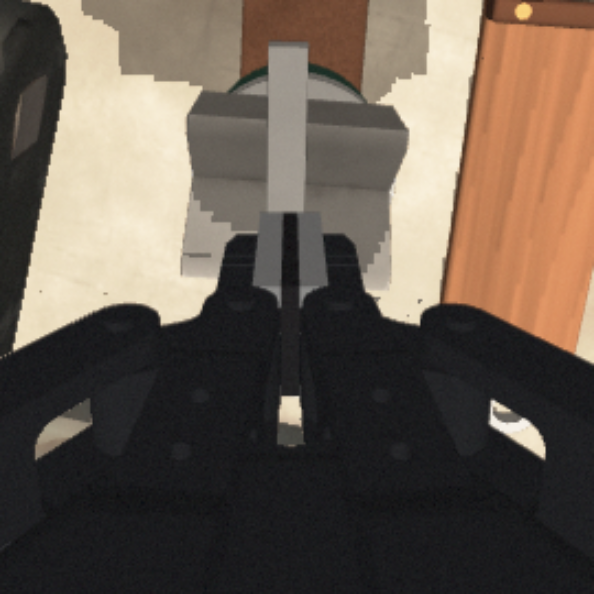

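The fingers shut at crop (290,250) without holding anything. The bit seems undisturbed, so the real finger ends may sit higher than I assumed. I'll check the depth there.

Run:
```python
from h import *
p,d,K=load('w3'); P=cloud(K,d); s=arm.observe(); R=np.array(s['eef_rot'])
T=(P-np.array(s['tcp_pos']))@R
for r in range(225,300,5): print(r,[tuple(T[r,c].round().astype(int)) for c in (270,281,294)])
c=arm.calibration('wrist'); M=np.linalg.inv(c['tool_from_camera'])
for t in [(0,0,0),(11,0,0),(11,0,-19),(11,0,-30)]:
    q=M[:3,:3]@np.array(t)+M[:3,3]; print(t, K[1]+K[0]*q[0]/-q[2], K[2]-K[0]*q[1]/-q[2])
```

```text
225 [(np.int64(6), np.int64(-7), np.int64(9)), (np.int64(12), np.int64(0), np.int64(-11)), (np.int64(6), np.int64(9), np.int64(7))]
230 [(np.int64(1), np.int64(-7), np.int64(14)), (np.int64(10), np.int64(0), np.int64(-12)), (np.int64(1), np.int64(9), np.int64(12))]
235 [(np.int64(-3), np.int64(-7), np.int64(15)), (np.int64(7), np.int64(0), np.int64(-12)), (np.int64(-4), np.int64(9), np.int64(16))]
240 [(np.int64(-6), np.int64(-7), np.int64(13)), (np.int64(3), np.int64(0), np.int64(-12)), (np.int64(-6), np.int64(9), np.int64(13))]
245 [(np.int64(-8), np.int64(-7), np.int64(10)), (np.int64(1), np.int64(0), np.int64(-13)), (np.int64(-9), np.int64(9), np.int64(10))]
250 [(np.int64(11), np.int64(-5), np.int64(-43)), (np.int64(11), np.int64(0), np.int64(-43)), (np.int64(11), np.int64(7), np.int64(-43))]
255 [(np.int64(11), np.int64(-5), np.int64(-50)), (np.int64(11), np.int64(0), np.int64(-49)), (np.int64(11), np.int64(6), np.int64(-49))]
260 [(np.int64(10), np.int64(-4), np.int64(-54)), (np.int64(10), np.int64(0), np.int64(-53)), (np.int64(11), np.int64(6), np.int64(-54))]
265 [(np.int64(
[... 441 characters left out ...]
(-72)), (np.int64(11), np.int64(0), np.int64(-72)), (np.int64(11), np.int64(5), np.int64(-72))]
285 [(np.int64(12), np.int64(-4), np.int64(-78)), (np.int64(9), np.int64(0), np.int64(-72)), (np.int64(12), np.int64(5), np.int64(-77))]
290 [(np.int64(12), np.int64(-3), np.int64(-81)), (np.int64(7), np.int64(0), np.int64(-72)), (np.int64(11), np.int64(5), np.int64(-80))]
295 [(np.int64(12), np.int64(-3), np.int64(-84)), (np.int64(4), np.int64(0), np.int64(-72)), (np.int64(11), np.int64(5), np.int64(-83))]
(0, 0, 0) 280.4017660396039 238.42547846018954
(11, 0, 0) 280.3766482882879 221.35505432358946
(11, 0, -19) 280.27121097164047 232.042159517534
(11, 0, -30) 280.1989056780242 239.37100952554232
```

Run:
```python
from h import *
p,d,K,s=shoot('scene','s1'); P=cloud(K,d)
m=(abs(P[...,0]-534)<25)&(P[...,1]<-110)&(P[...,1]>-175)&(P[...,2]>60)&(P[...,2]<260)
v,u=np.nonzero(m)
for r in sorted(set(v)): 
    q=P[r][m[r]]; print(r,len(q),'x',q[:,0].min().round(),q[:,0].max().round(),'y',np.median(q[:,1]).round(),'z',np.median(q[:,2]).round(), 'rgb',np.median(p[r][m[r]],axis=0))
```

```text
112 3 x 510.0 513.0 y -113.0 z 259.0 rgb [23. 25. 26.]
113 5 x 509.0 515.0 y -111.0 z 258.0 rgb [22. 25. 25.]
114 4 x 509.0 513.0 y -112.0 z 256.0 rgb [21.  22.  22.5]
115 12 x 512.0 527.0 y -123.0 z 250.0 rgb [17.5 18.5 20. ]
116 14 x 523.0 527.0 y -140.0 z 244.0 rgb [18. 19. 20.]
117 13 x 524.0 527.0 y -138.0 z 243.0 rgb [19. 20. 22.]
118 13 x 524.0 527.0 y -135.0 z 242.0 rgb [18. 19. 20.]
119 14 x 525.0 527.0 y -139.0 z 239.0 rgb [18.  20.  20.5]
120 13 x 524.0 527.0 y -142.0 z 236.0 rgb [18. 18. 19.]
121 14 x 517.0 527.0 y -145.0 z 234.0 rgb [19.5 20.  21. ]
122 15 x 517.0 556.0 y -142.0 z 232.0 rgb [19. 21. 21.]
123 13 x 517.0 526.0 y -141.0 z 231.0 rgb [18. 20. 21.]
124 14 x 517.0 526.0 y -126.0 z 233.0 rgb [21.  20.5 22. ]
125 14 x 516.0 526.0 y -127.0 z 232.0 rgb [22.  23.  23.5]
126 14 x 516.0 525.0 y -126.0 z 229.0 rgb [23.5 23.  25. ]
127 14 x 516.0 525.0 y -123.0 z 229.0 rgb [22.  22.5 23.5]
128 13 x 517.0 525.0 y -121.0 z 227.0 rgb [22. 22. 23.]
129 14 x 516.0 554.0 y -122.0 z 224.0 rgb [21.  22.5 23. ]
130 13 x 516.0 554.0 y -122.0 z 223.0 rgb [22. 23. 24.]
131 13 x 516
[... 3676 characters left out ...]
 rgb [79.5 73.5 67. ]
202 21 x 513.0 558.0 y -119.0 z 78.0 rgb [79. 74. 66.]
203 24 x 514.0 558.0 y -113.0 z 77.0 rgb [88. 82. 73.]
204 13 x 514.0 559.0 y -126.0 z 73.0 rgb [80. 72. 65.]
205 17 x 514.0 558.0 y -118.0 z 72.0 rgb [81. 75. 68.]
206 15 x 512.0 558.0 y -122.0 z 69.0 rgb [87. 81. 72.]
207 14 x 510.0 554.0 y -122.0 z 68.0 rgb [88.5 85.  76.5]
208 15 x 510.0 556.0 y -117.0 z 67.0 rgb [92. 86. 76.]
209 14 x 510.0 558.0 y -116.0 z 64.0 rgb [96.5 89.5 79. ]
210 10 x 510.0 539.0 y -118.0 z 64.0 rgb [92.  85.  76.5]
211 10 x 510.0 537.0 y -120.0 z 62.0 rgb [122.  114.5 105. ]
212 5 x 510.0 518.0 y -118.0 z 62.0 rgb [126. 119. 109.]
213 5 x 517.0 523.0 y -113.0 z 61.0 rgb [148. 139. 127.]
```

Both views agree that the finger ends are about 37 mm short of the stated TCP: the scene depth puts them at z≈127 while the TCP reads 90.5. I'll use tip z = tcp z + 37 from here on. Next I'll open, go down the remaining distance and grip.

Call:
step_arm(
  motion=[
    [0, 0, 0, 0],
    [0, 0, 0, 0],
    [0, 0, 0.01, 0],
    [0, 0, 0.02, 0],
    [0, 0, 0.02, 0],
  ],
  gripper=-0.3,
)

```text
clock: 4.6
tcp_pos: [533.5, -139.7, 68.7]
eef_rot: [[-1.0, -0.024, -0.003], [-0.024, 1.0, 0.001], [0.003, 0.001, -1.0]]
contact_force: [-0.8, 0.2, -0.6]
grip_width: 29.9
finger_force: 0.0
```

Call:
step_arm(
  motion=[
    [0, 0, 0.006, 0],
    [0, 0, 0.011, 0],
    [0, 0, 0.015, 0],
    [0, 0, 0.015, 0],
  ],
)

```text
clock: 5.1
tcp_pos: [534.3, -140.1, 55.0]
eef_rot: [[-1.0, -0.024, -0.001], [-0.024, 1.0, 0.0], [0.001, 0.0, -1.0]]
contact_force: [0.4, -0.3, 1.3]
grip_width: 29.9
finger_force: 0.0
```

Call:
step_arm(
  motion=[
    [0, 0, 0, 0],
    [0, 0, 0, 0],
    [0, 0, 0, 0],
    [0, 0, 0, 0],
  ],
  gripper=-1,
  force=35,
)

```text
clock: 5.6
tcp_pos: [534.9, -140.3, 55.7]
eef_rot: [[-1.0, -0.024, 0.001], [-0.024, 1.0, -0.0], [-0.001, -0.0, -1.0]]
contact_force: [-0.6, -0.2, 1.9]
grip_width: 8.8
finger_force: 37.9
```

Call:
step_arm(
  motion=[
    [0, 0, -0.01, 0],
    [0, 0, -0.03, 0],
    [0, 0, -0.055, 0],
    [0, 0, -0.07, 0],
    [0, 0, -0.07, 0],
  ],
)

```text
clock: 6.22
tcp_pos: [535.4, -140.6, 126.8]
eef_rot: [[-1.0, -0.024, 0.002], [-0.024, 1.0, -0.001], [-0.002, -0.001, -1.0]]
contact_force: [-0.4, 0.5, -0.6]
grip_width: 8.7
finger_force: 37.7
```

Call:
step_arm(
  motion=[
    [0.01, -0.004, 0, 0.18],
    [0.03, -0.012, 0, 0.36],
    [0.055, -0.021, 0, 0.54],
    [0.08, -0.03, 0, 0.72],
    [0.092, -0.0345, 0, 0.9],
  ],
)

```text
clock: 6.85
tcp_pos: [441.7, -176.7, 124.0]
eef_rot: [[-0.635, 0.772, -0.002], [0.772, 0.635, 0.001], [0.002, -0.001, -1.0]]
contact_force: [-0.5, -0.0, -1.0]
grip_width: 9.0
finger_force: 37.7
```

Call:
step_arm(
  motion=[
    [0, 0, 0, 0.18],
    [0, 0, 0, 0.36],
    [0, 0, 0, 0.54],
    [0, 0, 0, 0.713],
    [0, 0, 0, 0.713],
  ],
)

```text
clock: 7.48
tcp_pos: [442.8, -176.5, 124.3]
eef_rot: [[0.016, 1.0, -0.002], [1.0, -0.016, 0.001], [0.001, -0.002, -1.0]]
contact_force: [0.3, -0.1, -0.6]
grip_width: 9.0
finger_force: 37.7
```

```bash
python3 -c "
from h import *
p,d,K,s=shoot('wrist','w4'); go([443.3,-176.9,0],178.9)
cv2.imwrite('pics/w4c.png',p[:,:,::-1])
"
```

```text
clock 7.53 tcp [ 442.9 -176.5  124.5] shift [-0.0005  0.0006  0.1245] turn 0.004 deg 0.2 q6 -34.5
```

View pics/w4c.png

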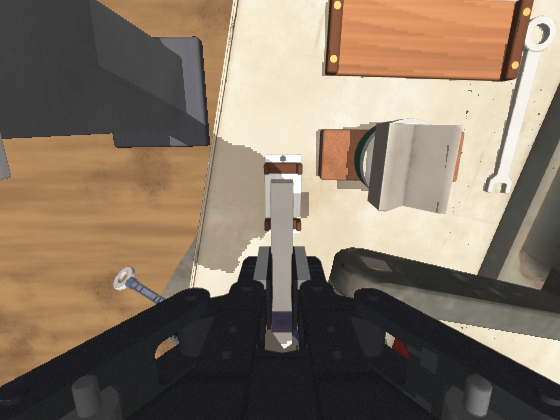

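The bit is held at px (282,180–330) above the rest, whose saddles are at (283,168) and (283,225), so the lateral alignment looks good.

```bash
python3 -c "
from meas import *
p,d,K=load('w4'); s=arm.observe()
for n,uv,z in [('bit end',(282.5,180),171.5),('bit mid far',(282.5,320),171.5),('bL',(271,200),171.5),('bR',(293,200),171.5),('near saddle L',(265,168),18),('near saddle R',(302,168),18),('strip near end L',(265,155),4),('strip near end R',(301,155),4),('farL',(266,224),18),('farR',(301,224),18)]: print(n,cast(K,uv,z)[0].round(1))
P=cloud(K,d); print(P[200,283],P[300,283]); print(s['tcp_pos'])
"
```

```text
bit end [ 444.4 -130.9  171.5]
bit mid far [ 443.3 -199.7  171.5]
bL [ 439.2 -139.6  171.5]
bR [ 448.8 -139.7  171.5]
near saddle L [ 428.3 -146.5   18. ]
near saddle R [ 462.4 -147.    18. ]
strip near end L [ 427.9 -135.9    4. ]
strip near end R [ 462.4 -136.5    4. ]
farL [ 427.6 -200.8   18. ]
farR [ 461.6 -201.3   18. ]
[ 444.43182029 -139.37788803  172.63656247] [ 443.6807787  -189.51145642  170.24950274]
[ 442.91181496 -176.54980216  124.50010338]
```

Call:
step_arm(
  motion=[
    [-0.001, 0.001, 0.05, 0],
    [-0.001, 0.001, 0.1, 0],
    [-0.001, 0.001, 0.125, 0],
    [-0.001, 0.001, 0.137, 0],
    [-0.001, 0.001, 0.14, 0],
  ],
)

```text
clock: 8.15
tcp_pos: [444.4, -177.9, -14.8]
eef_rot: [[0.017, 1.0, -0.0], [1.0, -0.017, 0.0], [0.0, -0.0, -1.0]]
contact_force: [-0.6, -0.4, -0.5]
grip_width: 9.0
finger_force: 37.7
```

Call:
step_arm(
  motion=[
    [0, 0, 0.003, 0],
    [0, 0, 0.006, 0],
    [0, 0, 0.008, 0],
    [0, 0, 0.009, 0],
  ],
)

```text
clock: 8.65
tcp_pos: [444.6, -178.1, -23.5]
eef_rot: [[0.018, 1.0, 0.0], [1.0, -0.018, -0.0], [-0.0, 0.0, -1.0]]
contact_force: [-0.3, -0.3, -0.4]
grip_width: 9.2
finger_force: 37.7
```

Call:
step_arm(
  motion=[
    [0, 0, 0.001, 0],
    [0, 0, 0.002, 0],
    [0, 0, 0.002, 0],
  ],
)

```text
clock: 9.02
tcp_pos: [444.5, -178.0, -25.6]
eef_rot: [[0.018, 1.0, 0.0], [1.0, -0.018, -0.0], [-0.0, 0.0, -1.0]]
contact_force: [0.4, 0.4, -0.4]
grip_width: 8.7
finger_force: 37.8
```

Call:
step_arm(
  motion=[
    [0, 0, 0.001, 0],
    [0, 0, 0.001, 0],
  ],
)

```text
clock: 9.28
tcp_pos: [444.5, -178.0, -25.7]
eef_rot: [[0.018, 1.0, -0.001], [1.0, -0.018, 0.0], [0.0, -0.001, -1.0]]
contact_force: [-4.7, 2.4, 10.6]
grip_width: 8.7
finger_force: 39.1
```

Call:
step_arm(
  motion=[
    [0, 0, 0.001, 0],
    [0, 0, 0.001, 0],
  ],
)

```text
clock: 9.52
tcp_pos: [444.5, -178.0, -25.7]
eef_rot: [[0.018, 1.0, -0.002], [1.0, -0.018, 0.001], [0.001, -0.002, -1.0]]
contact_force: [-7.6, 5.0, 20.0]
grip_width: 8.9
finger_force: 40.4
```

Call:
step_arm(
  motion=[
    [0, 0, -0.0015, 0],
    [0, 0, -0.0015, 0],
  ],
)

```text
clock: 9.78
tcp_pos: [444.8, -178.2, -25.6]
eef_rot: [[0.018, 1.0, 0.001], [1.0, -0.018, -0.0], [-0.0, 0.001, -1.0]]
contact_force: [-1.8, 1.6, 5.9]
grip_width: 8.7
finger_force: 38.4
```

Call:
step_arm(
  motion=[
    [0, 0, 0, 0],
    [0, 0, 0, 0],
    [0, 0, 0, 0],
  ],
  gripper=-0.3,
)

```text
clock: 10.15
tcp_pos: [444.3, -177.8, -26.4]
eef_rot: [[0.018, 1.0, -0.0], [1.0, -0.018, 0.0], [0.0, -0.0, -1.0]]
contact_force: [0.1, 0.2, 0.7]
grip_width: 30.0
finger_force: 0.0
```

Call:
step_arm(
  motion=[
    [0, 0, -0.02, 0],
    [0, 0, -0.07, 0],
    [0, 0, -0.13, 0],
    [0, 0, -0.17, 0],
    [0, 0, -0.17, 0],
  ],
)

```text
clock: 10.78
tcp_pos: [446.7, -179.5, 147.8]
eef_rot: [[0.018, 1.0, 0.007], [1.0, -0.018, -0.005], [-0.005, 0.007, -1.0]]
contact_force: [-0.7, -0.8, -0.3]
grip_width: 30.2
finger_force: 0.0
```

```bash
python3 -c "
from meas import *
p,d,K,s=shoot('wrist','w5'); go([536.4,-138.6,100],-4)
cv2.imwrite('pics/w5c.png',cv2.resize(p[0:280,150:500,::-1],None,fx=2.2,fy=2.14))
"
```

```text
clock 10.82 tcp [ 445.2 -178.5  145.2] shift [0.0416 0.0903 0.0453] turn 0.052 deg 3.0 q6 -34.4
```

View pics/w5c.png

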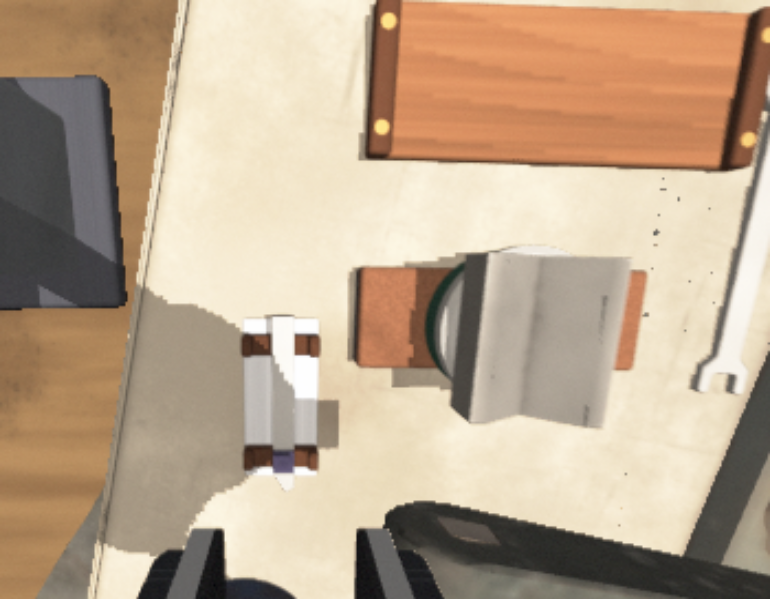

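The bit lies across both saddles (crop col 284, rows 315–490). The V-block's top face corners are at crop (487,253), (630,257), (603,428) and (470,422).

```bash
python3 -c "
from meas import *
p,d,K=load('w5')
f=lambda c:(150+(c[0]-.6)/2.2,(c[1]-.6)/2.14)
C=[cast(K,f(c),93)[0] for c in [(487,253),(630,257),(603,428),(470,422)]]; print(np.round(C,1).tolist(),np.mean(C,0))
for i,j in ((3,0),(2,1)):
    v=C[j]-C[i]; print('groove ang',np.degrees(np.arctan2(v[1],v[0])),np.linalg.norm(v))
for i,j in ((0,1),(3,2)):
    v=C[j]-C[i]; print('width ang',np.degrees(np.arctan2(v[1],v[0])),np.linalg.norm(v))
for n,c,z in [('bit near',(283,316),22),('bit far',(286,489),17),('strip near',(281,318),4),('strip far',(281,474),4)]: print(n,cast(K,f(c),z)[0].round(1))
T=[cast(K,f(c),24)[0].round(1) for c in [(360,268),(355,365),(646,270),(633,370)]]; print('stone',T)
P=cloud(K,d); g=lambda c: P[tuple(np.round(f(c)).astype(int)[::-1])].round(1)
print(g((510,340)),g((560,340)),g((600,300)),g((478,300)))
"
```

```text
[[513.6, -108.0, 93.0], [560.9, -110.2, 93.0], [558.5, -169.8, 93.0], [511.2, -166.6, 93.0]] [ 536.03254994 -138.66134976   93.        ]
groove ang 87.66228370843028 58.69373873339784
groove ang 87.65218958661526 59.72703634354597
width ang -2.6151924713076045 47.380341951324915
width ang -3.8647248848284423 47.3860919017686
bit near [ 445.8 -133.1   22. ]
bit far [ 445.5 -217.6   17. ]
strip near [ 444.8 -135.4    4. ]
strip far [ 443.1 -214.     4. ]
stone [array([ 479.3, -112.8,   24. ]), array([ 477.5, -155.6,   24. ]), array([ 602.5, -115.9,   24. ]), array([ 602.2, -160.4,   24. ])]
[ 525.8 -138.5   86.3] [ 544.5 -139.3   82. ] [ 553.6 -124.5   89.9] [ 514.3 -124.1   83.1]
```

Call:
step_arm(
  motion=[
    [0.01, 0.025, 0, 0.01],
    [0.025, 0.06, 0.01, 0.02],
    [0.0415, 0.09, 0.03, 0.032],
    [0.0415, 0.09, 0.045, 0.032],
    [0.0415, 0.09, 0.045, 0.032],
  ],
  gripper=0.6,
)

```text
clock: 11.45
tcp_pos: [532.7, -137.1, 95.6]
eef_rot: [[0.05, 0.999, -0.006], [0.999, -0.05, 0.003], [0.002, -0.006, -1.0]]
contact_force: [-0.2, -0.8, 0.4]
grip_width: 68.0
finger_force: 0.0
```

```bash
python3 -c "
from meas import *
p,d,K,s=shoot('wrist','w6'); go([536,-138.7,33],-2.8)
cv2.imwrite('pics/w6c.png',p[100:420,100:460,::-1])
"
```

```text
clock 11.5 tcp [ 533.5 -137.8   97.2] shift [-0.0009  0.0028  0.0641] turn -0.001 deg -0.1 q6 -23.4
```

View pics/w6c.png

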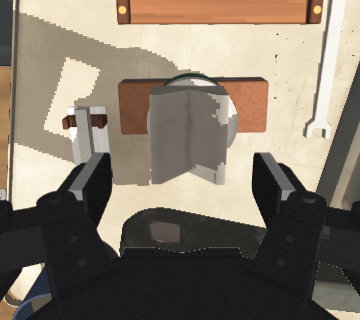

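The V-block is at crop col 188 between fingers at 100 and 265. The arm is still settling, so I'll go down part way and recheck.

Call:
step_arm(
  motion=[
    [0, 0.001, 0.015, 0],
    [0, 0.001, 0.025, 0],
    [0, 0.001, 0.03, 0],
    [0, 0.001, 0.03, 0],
  ],
)

```text
clock: 12.0
tcp_pos: [535.8, -138.1, 68.4]
eef_rot: [[0.05, 0.999, -0.001], [0.999, -0.05, 0.0], [0.0, -0.001, -1.0]]
contact_force: [-0.1, 0.3, -0.4]
grip_width: 68.3
finger_force: 0.0
```

```bash
python3 -c "
from meas import *
go([536,-138.7,33],-2.8)"
```

```text
clock 12.0 tcp [ 535.8 -138.1   68.4] shift [-0.0006  0.0002  0.0354] turn -0.001 deg -0.1 q6 -23.3
```

Call:
step_arm(
  motion=[
    [0, 0, 0.012, 0],
    [0, 0, 0.024, 0],
    [0, 0, 0.032, 0],
    [0, 0, 0.035, 0],
    [0, 0, 0.035, 0],
  ],
)

```text
clock: 12.62
tcp_pos: [536.1, -138.1, 33.7]
eef_rot: [[0.05, 0.999, -0.0], [0.999, -0.05, 0.0], [0.0, -0.0, -1.0]]
contact_force: [0.1, -1.0, -0.4]
grip_width: 68.1
finger_force: 0.0
```

Call:
step_arm(
  motion=[
    [0, 0, 0, 0],
    [0, 0, 0, 0],
    [0, 0, 0, 0],
    [0, 0, 0, 0],
    [0, 0, 0, 0],
  ],
  gripper=-1,
  force=50,
)

```text
clock: 13.25
tcp_pos: [536.9, -138.4, 34.6]
eef_rot: [[0.05, 0.999, 0.001], [0.999, -0.05, -0.001], [-0.001, 0.001, -1.0]]
contact_force: [1.9, 0.9, 4.6]
grip_width: 47.0
finger_force: 53.6
```

Call:
step_arm(
  motion=[
    [0, 0, -0.006, 0],
    [0, 0, -0.025, 0],
    [0, 0, -0.055, 0],
    [0, 0, -0.08, 0],
    [0, 0, -0.09, 0],
  ],
)

```text
clock: 13.88
tcp_pos: [536.8, -138.4, 126.0]
eef_rot: [[0.05, 0.999, 0.002], [0.999, -0.05, -0.001], [-0.001, 0.002, -1.0]]
contact_force: [0.6, -0.9, -3.9]
grip_width: 46.8
finger_force: 52.8
```

Call:
step_arm(
  motion=[
    [0.02, 0, 0, -0.17],
    [0.06, -0.001, 0, -0.35],
    [0.11, -0.002, 0, -0.53],
    [0.16, -0.003, 0, -0.71],
    [0.2, -0.004, 0, -0.9],
  ],
)

```text
clock: 14.5
tcp_pos: [541.0, 63.7, 123.1]
eef_rot: [[-0.754, 0.657, -0.002], [0.657, 0.754, 0.0], [0.002, -0.001, -1.0]]
contact_force: [0.8, 0.6, -3.4]
grip_width: 46.9
finger_force: 52.7
```

Call:
step_arm(
  motion=[
    [0, 0, 0, -0.18],
    [0, 0, 0, -0.36],
    [0, 0, 0, -0.54],
    [0, 0, 0, -0.72],
    [0, 0, 0, -0.9],
  ],
)

```text
clock: 15.12
tcp_pos: [541.2, 61.9, 123.1]
eef_rot: [[-0.983, -0.182, -0.002], [-0.182, 0.983, 0.0], [0.002, 0.001, -1.0]]
contact_force: [-0.8, 0.3, -3.7]
grip_width: 46.9
finger_force: 52.9
```

Call:
step_arm(
  motion=[
    [0, 0, 0, 0],
    [0, 0, 0, 0],
  ],
)

```text
clock: 15.38
tcp_pos: [541.7, 61.9, 123.5]
eef_rot: [[-0.985, -0.173, -0.001], [-0.173, 0.985, 0.0], [0.001, 0.0, -1.0]]
contact_force: [-0.3, 0.9, -3.8]
grip_width: 46.8
finger_force: 52.9
```

```bash
python3 -c "
from meas import *
p,d,K,s=shoot('wrist','w7'); go([546,149.5,100],280.5)
print(K[3])"
```

```text
clock 15.43 tcp [541.9  61.8 123.6] shift [-0.0193  0.0856  0.0236] turn -0.009 deg -0.5 q6 -105.4
[475.1044578   50.68585649 300.24976612]
```

View pics/w7.png

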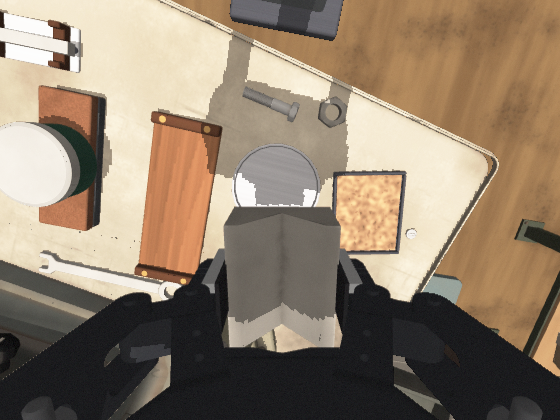

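The V-block is held at px (282,280). The tray shows fully with its corners near (334,172), (405,171), (398,254) and (333,250), and the dish is at (277,185).

Run:
```python
from meas import *
p,d,K=load('w7'); hsv=cv2.cvtColor(p,cv2.COLOR_RGB2HSV); H,S,V=cv2.split(hsv)
b=box(326,164,412,262)
m=biggest(b&(S>60)&(V>120),3); print('cork',rect(castmask(K,m,4)))
m2=(b&(V<100)); m2=cv2.morphologyEx((m|m2).astype(np.uint8),cv2.MORPH_CLOSE,np.ones((5,5)))
c=max(cv2.findContours(m2,0,1)[0],key=cv2.contourArea)[:,0]; q=cv2.boxPoints(cv2.minAreaRect(c)); print(q.round())
print('outer',rect(castmask(K,biggest(m2,0),7)))
ap=cv2.approxPolyDP(cv2.convexHull(c.reshape(-1,1,2)),6,True)[:,0]; print(ap.tolist(), cast(K,ap,7).round(1).tolist())
P=cloud(K,d); print(P[215,370],P[300,255],P[300,310])
```

```text
cork (array([545.9, 150.3]), 79.3, 63.1, 10.8)
[[326. 171.]
 [404. 171.]
 [404. 261.]
 [326. 261.]]
outer (array([549.9, 146.8]), 94.0, 74.6, 10.6)
[[404, 171], [397, 252], [339, 261], [326, 225], [333, 173]] [[497.5, 174.0, 7.0], [579.7, 190.2, 7.0], [599.9, 133.5, 7.0], [563.7, 111.9, 7.0], [511.1, 107.4, 7.0]]
[547.15693998 154.74405601   1.61901845] [554.64506349  52.2569809  174.38030899] [548.8485949   76.88741153 176.71390566]
```

Call:
step_arm(
  motion=[
    [-0.006, 0.026, 0, -0.005],
    [-0.014, 0.06, 0, -0.01],
    [-0.0194, 0.0864, 0, -0.015],
    [-0.0194, 0.0864, 0.05, -0.015],
    [-0.0194, 0.0864, 0.09, -0.015],
  ],
)

```text
clock: 16.05
tcp_pos: [545.8, 150.8, 32.7]
eef_rot: [[-0.982, -0.19, -0.0], [-0.19, 0.982, -0.0], [0.0, -0.0, -1.0]]
contact_force: [0.4, -0.2, -4.5]
grip_width: 47.4
finger_force: 53.0
```

Call:
step_arm(
  motion=[
    [0, 0, 0.025, 0],
    [0, 0, 0.04, 0],
    [0, 0, 0.045, 0],
    [0, 0, 0.045, 0],
  ],
)

```text
clock: 16.55
tcp_pos: [546.8, 150.3, -10.4]
eef_rot: [[-0.982, -0.19, 0.001], [-0.19, 0.982, 0.0], [-0.001, -0.0, -1.0]]
contact_force: [1.1, 0.2, -3.7]
grip_width: 46.8
finger_force: 52.9
```

```bash
python3 -c "
from meas import *
go([546,150.3,-25.4],280.8)"
```

```text
clock 16.55 tcp [546.8 150.3 -10.4] shift [0.0008 0.0001 0.015 ] turn 0.003 deg 0.2 q6 -97.0
```

Call:
step_arm(
  motion=[
    [0.0005, 0, 0.005, 0],
    [0.0005, 0, 0.009, 0],
    [0.0005, 0, 0.012, 0],
    [0.0005, 0, 0.013, 0],
  ],
)

```text
clock: 17.05
tcp_pos: [545.4, 150.2, -24.3]
eef_rot: [[-0.982, -0.191, -0.0], [-0.191, 0.982, -0.0], [0.0, 0.0, -1.0]]
contact_force: [0.3, 0.5, -4.3]
grip_width: 47.4
finger_force: 53.0
```

Call:
step_arm(
  motion=[
    [0, 0, 0.001, 0],
    [0, 0, 0.002, 0],
  ],
)

```text
clock: 17.3
tcp_pos: [545.7, 150.2, -25.7]
eef_rot: [[-0.982, -0.191, -0.0], [-0.191, 0.982, -0.0], [0.0, -0.0, -1.0]]
contact_force: [-3.7, -0.6, 5.5]
grip_width: 46.9
finger_force: 54.0
```

Call:
step_arm(
  motion=[
    [0, 0, 0, 0],
    [0, 0, 0, 0],
    [0, 0, 0, 0],
  ],
  gripper=0.4,
)

```text
clock: 17.68
tcp_pos: [546.1, 150.2, -25.7]
eef_rot: [[-0.982, -0.191, 0.001], [-0.191, 0.982, 0.0], [-0.001, -0.0, -1.0]]
contact_force: [-0.4, 0.4, 0.5]
grip_width: 59.6
finger_force: 0.0
```

Call:
step_arm(
  motion=[
    [0, 0, -0.015, 0],
    [0, 0, -0.05, 0],
    [0, 0, -0.1, 0],
    [0, 0, -0.15, 0],
    [0, 0, -0.17, 0],
  ],
)

```text
clock: 18.3
tcp_pos: [547.7, 150.4, 148.6]
eef_rot: [[-0.982, -0.191, 0.007], [-0.191, 0.982, 0.0], [-0.007, -0.001, -1.0]]
contact_force: [-0.1, 0.3, -0.6]
grip_width: 59.9
finger_force: 0.0
```

```bash
python3 -c "
from meas import *
p,d,K,s=shoot('wrist','w8'); go([536,-138.7,100],-2.8)
cv2.imwrite('pics/w8c.png',p[:,:,::-1])"
```

```text
clock 18.35 tcp [548.3 150.5 149.6] shift [ 0.0677 -0.2815  0.0494] turn -1.33 deg -76.2 q6 -97.1
```

View pics/w8c.png

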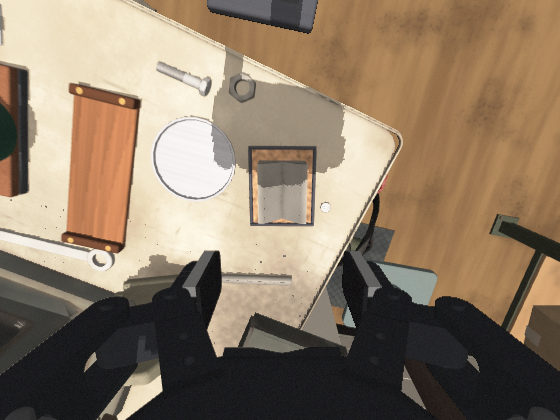

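The V-block stands in the tray with its groove along the long side; its top spans about (257–309, 161–224) in a rim of (248–317, 147–226). The dish is at (194,157).

Run:
```python
from meas import *
p,d,K=load('w8'); g=cv2.cvtColor(p,cv2.COLOR_RGB2GRAY); P=cloud(K,d)
v,u=np.nonzero(box(250,145,320,228)&(P[...,2]>17)&(P[...,2]<45)); Q=P[v,u]; print('block depth pts',rect(Q),len(Q))
m=biggest(box(250,145,320,228)&(P[...,2]>22)&(P[...,2]<45),3); print('block top cast',rect(castmask(K,m,33)))
for nm,b in (('w8',(145,110,245,205)),('w1',(378,160,452,235))):
    p,d,K=load(nm); g=cv2.cvtColor(p,cv2.COLOR_RGB2GRAY)
    c=cv2.HoughCircles(g[b[1]:b[3],b[0]:b[2]],cv2.HOUGH_GRADIENT,1,200,param1=120,param2=12,minRadius=24,maxRadius=46)[0][0]
    x,y,r=c[0]+b[0],c[1]+b[1],c[2]
    e=cv2.Canny(g,60,150); vv,uu=np.nonzero(e); k=abs(np.hypot(uu-x,vv-y)-r)<4
    W=cast(K,np.c_[uu[k],vv[k]],8)[:,:2]
    A=np.c_[2*W,np.ones(len(W))]; s=np.linalg.lstsq(A,(W**2).sum(1),rcond=None)[0]
    for _ in range(3):
        rr=np.sqrt(s[2]+s[0]**2+s[1]**2); k2=abs(np.hypot(*(W-s[:2]).T)-rr)<3; s=np.linalg.lstsq(A[k2],(W[k2]**2).sum(1),rcond=None)[0]
    print(nm,'dish px',(x,y,r),'centre',s[:2].round(1),'R',rr.round(1),k2.sum())
# tin lid from w5/w7: light disc above z 55
p,d,K=load('w7'); P=cloud(K,d); m=biggest(box(0,100,120,230)&(P[...,2]>55)&(P[...,2]<72),3); W=castmask(K,m,63); print('tin w7',cv2.minEnclosingCircle(W[:,:2].astype(np.float32)),'left cut?',np.nonzero(m)[1].min())
```

```text
block depth pts (array([547.5, 151.2]), 60.1, 48.1, 10.6) 2614
block top cast (array([543.4, 166.6]), 60.1, 16.5, 9.6)
w8 dish px (np.float32(193.5), np.float32(158.5), np.float32(39.9)) centre [534.   56.7] R 40.8 498
w1 dish px (np.float32(414.5), np.float32(199.5), np.float32(28.0)) centre [533.3  52.6] R 41.5 343
tin w7 ((539.2527465820312, -133.37615966796875), 34.21232223510742) left cut? 0
```

Call:
step_arm(
  motion=[
    [0.008, -0.035, 0, 0.18],
    [0.021, -0.09, 0, 0.36],
    [0.034, -0.15, 0, 0.54],
    [0.048, -0.21, 0.01, 0.72],
    [0.06, -0.26, 0.02, 0.9],
  ],
  gripper=1,
)

```text
clock: 18.98
tcp_pos: [534.9, -118.3, 122.1]
eef_rot: [[-0.755, 0.656, -0.002], [0.656, 0.755, 0.001], [0.002, -0.001, -1.0]]
contact_force: [1.3, 0.3, -1.0]
grip_width: 85.5
finger_force: 0.0
```

Call:
step_arm(
  motion=[
    [0.005, -0.015, 0, 0.18],
    [0.015, -0.015, 0, 0.36],
    [0.017, -0.015, 0, 0.54],
    [0.017, -0.015, 0, 0.72],
    [0.017, -0.015, 0, 0.87],
  ],
)

```text
clock: 19.6
tcp_pos: [512.3, -116.3, 122.0]
eef_rot: [[0.013, 1.0, -0.003], [1.0, -0.013, 0.001], [0.001, -0.003, -1.0]]
contact_force: [-0.3, -0.3, 1.2]
grip_width: 85.0
finger_force: 0.0
```

Call:
step_arm(
  motion=[
    [0, 0, 0, 0],
    [0, 0, 0, 0],
    [0, 0, 0, 0],
  ],
)

```text
clock: 19.98
tcp_pos: [513.3, -116.7, 123.5]
eef_rot: [[0.006, 1.0, -0.001], [1.0, -0.006, 0.0], [0.0, -0.001, -1.0]]
contact_force: [0.1, -0.1, 0.5]
grip_width: 85.3
finger_force: 0.0
```

Run:
```python
from meas import *
p,d,K,s=shoot('wrist','w9'); P=cloud(K,d); Z=P[...,2]
m=biggest((Z>50)&(Z<75)&(abs(P[...,0]-538)<60)&(abs(P[...,1]+138)<60),3); W=castmask(K,m,62)
print('tin enc',cv2.minEnclosingCircle(W[:,:2].astype(np.float32)),np.median(Z[m]),m.sum(),np.argwhere(m).min(0),np.argwhere(m).max(0))
V=cv2.cvtColor(p,cv2.COLOR_RGB2HSV); print(V[m].mean(0))
go([538,-138,100],0)
```

```text
tin enc ((539.5895385742188, -136.3821258544922), 34.03191375732422) 62.14952301635715 4844 [195 274] [272 353]
[ 18.27766309  20.55677126 197.23596201]
clock 20.02 tcp [ 513.4 -116.8  123.7] shift [-0.0211  0.0247  0.0237] turn -0.007 deg -0.4 q6 -24.8
```

Call:
step_arm(
  motion=[
    [-0.01, 0.013, 0.01, 0],
    [-0.0195, 0.0262, 0.03, 0],
    [-0.0195, 0.0262, 0.04, 0],
    [-0.0195, 0.0262, 0.04, 0],
  ],
)

```text
clock: 20.52
tcp_pos: [538.6, -135.8, 82.9]
eef_rot: [[0.007, 1.0, -0.002], [1.0, -0.007, 0.001], [0.001, -0.002, -1.0]]
contact_force: [0.1, -0.4, -0.4]
grip_width: 85.5
finger_force: 0.0
```

Run:
```python
from meas import *
p,d,K,s=shoot('wrist','w10'); P=cloud(K,d); Z=P[...,2]
m=biggest((Z>50)&(Z<75)&(abs(P[...,0]-538)<60)&(abs(P[...,1]+138)<60),3); W=castmask(K,m,62)
print('tin enc',cv2.minEnclosingCircle(W[:,:2].astype(np.float32)),m.sum(),np.argwhere(m).min(0),np.argwhere(m).max(0))
go([539.5,-136.5,-1],0)
```

```text
tin enc ((540.171142578125, -136.7643280029297), 33.6869010925293) 7065 [182 236] [275 331]
clock 20.57 tcp [ 539.1 -136.1   83.7] shift [-0.0004  0.0005  0.0847] turn -0.007 deg -0.4 q6 -25.4
```

Call:
step_arm(
  motion=[
    [-0.0005, 0.001, 0.03, 0],
    [-0.0005, 0.001, 0.055, 0],
    [-0.0005, 0.001, 0.072, 0],
    [-0.0005, 0.001, 0.083, 0],
    [-0.0005, 0.001, 0.083, 0],
  ],
)

```text
clock: 21.2
tcp_pos: [540.4, -136.8, 0.6]
eef_rot: [[0.007, 1.0, -0.001], [1.0, -0.007, 0.0], [0.0, -0.001, -1.0]]
contact_force: [-0.5, 0.5, 0.2]
grip_width: 85.5
finger_force: 0.0
```

Call:
step_arm(
  motion=[
    [0, 0, 0, 0],
    [0, 0, 0, 0],
    [0, 0, 0, 0],
    [0, 0, 0, 0],
    [0, 0, 0, 0],
  ],
  gripper=-1,
  force=35,
)

```text
clock: 21.82
tcp_pos: [541.7, -137.5, 2.2]
eef_rot: [[0.007, 1.0, 0.002], [1.0, -0.007, -0.001], [-0.001, 0.002, -1.0]]
contact_force: [-0.5, 1.1, 6.3]
grip_width: 65.2
finger_force: 39.4
```

Call:
step_arm(
  motion=[
    [0, 0, -0.006, 0],
    [0, 0, -0.025, 0],
    [0, 0, -0.055, 0],
    [0, 0, -0.085, 0],
    [0, 0, -0.1, 0],
  ],
)

```text
clock: 22.45
tcp_pos: [541.6, -137.5, 103.6]
eef_rot: [[0.007, 1.0, 0.003], [1.0, -0.007, -0.002], [-0.002, 0.003, -1.0]]
contact_force: [0.0, 0.4, -0.8]
grip_width: 65.3
finger_force: 39.3
```

Call:
step_arm(
  motion=[
    [0.015, 0, 0, 0],
    [0.045, -0.003, 0, 0],
    [0.08, -0.006, 0, 0],
    [0.1, -0.007, 0, 0],
    [0.107, -0.007, 0, 0],
  ],
)

```text
clock: 23.08
tcp_pos: [533.8, -28.6, 100.0]
eef_rot: [[0.006, 1.0, -0.001], [1.0, -0.006, 0.0], [0.0, -0.001, -1.0]]
contact_force: [0.2, -0.1, -1.4]
grip_width: 64.9
finger_force: 39.3
```

Call:
step_arm(
  motion=[
    [0, 0, 0, 0],
    [0, 0, 0, 0],
    [0, 0, 0, 0],
  ],
)

```text
clock: 23.45
tcp_pos: [534.6, -30.7, 100.9]
eef_rot: [[0.009, 1.0, 0.0], [1.0, -0.009, -0.0], [-0.0, 0.0, -1.0]]
contact_force: [0.0, 0.0, -1.7]
grip_width: 64.9
finger_force: 39.3
```

```bash
cat > dish.py <<'E'
from meas import *
def dish(nm,pred=(533.5,53)):
    p,d,K=load(nm); g=cv2.cvtColor(p,cv2.COLOR_RGB2GRAY); P=cloud(K,d)
    e=cv2.Canny(g,60,150); vv,uu=np.nonzero(e&(P[...,2]<15).astype(np.uint8)*255)
    W=cast(K,np.c_[uu,vv],8)[:,:2]; s=np.array(pred,float)
    for i in range(8):   # outer rim R=43.5
        k=abs(np.hypot(*(W-s).T)-43.5)<(8 if i<2 else 5 if i<4 else 2.5); X=W[k]
        q=np.linalg.lstsq(np.c_[2*X,np.ones(len(X))],(X**2).sum(1),rcond=None)[0]; s=q[:2]
    print(nm,'dish',s.round(1),'R',np.sqrt(q[2]+s@s).round(1),k.sum())
E
python3 - <<'E'
from dish import *
p,d,K,s=shoot('wrist','w11'); go([533.5,53.5,-19],0)
for n in('w11','w7','w8','w1'): dish(n)
E
```

```text
clock 23.5 tcp [534.5 -30.6 100.9] shift [ 0.0841 -0.0017  0.1199] turn -0.009 deg -0.5 q6 -14.9
w11 dish [534.1  55.2] R 42.6 345
w7 dish [536.1  56.2] R 42.5 166
w8 dish [533.7  57.6] R 42.7 271
w1 dish [533.6  52.6] R 43.1 185
```

View pics/w11.png

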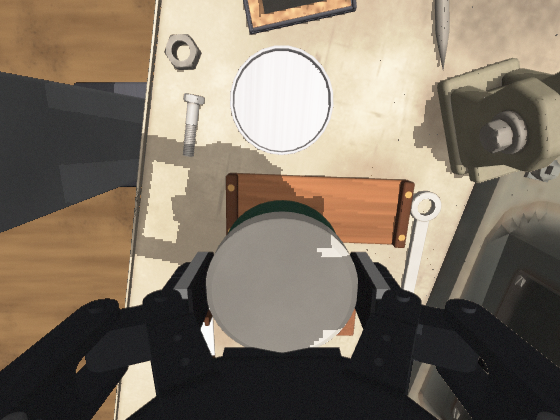

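The tin is held at px (282,280). The dish is fully visible, centred near (281,99) with its outline at cols 232–331 and rows 47–152.

Run:
```python
from meas import *
p,d,K=load('w11'); e=cast(K,[(281.5,47),(281.5,152.5),(232,99),(331,99)],8); print(e.round(1).tolist())
p,d,K=load('w11'); P=cloud(K,d)
m=(P[...,2]>4.5)&(P[...,2]<12)&box(215,30,345,170); print('rim depth pts',P[m].mean(0),m.sum(),rect(P[m]))
p1,d1,K1=load('w1'); P1=cloud(K1,d1); m=(P1[...,2]>4.5)&(P1[...,2]<12)&box(378,160,452,235); print(rect(P1[m]))
p,d,K=load('w11'); W=P[box(215,250,350,350)&(P[...,2]>115)&(P[...,2]<185)]; print('tin top',cv2.minEnclosingCircle(W[:,:2].astype(np.float32)),np.median(W[:,2]))
```

```text
[[536.1, 96.9, 8.0], [535.4, 14.2, 8.0], [494.8, 58.3, 8.0], [576.8, 57.6, 8.0]]
rim depth pts [534.88447388  60.0015298    6.77512694] 1214 (array([536. ,  56.3]), 87.6, 86.1, 69.0)
(array([535.4,  55.4]), 85.8, 85.8, 71.1)
tin top ((534.7981567382812, -32.21796417236328), 33.46175765991211) 160.89993535590477
```

Call:
step_arm(
  motion=[
    [0.015, 0, 0, 0],
    [0.045, 0, 0, 0],
    [0.075, 0, 0.02, 0],
    [0.0875, 0, 0.06, 0],
    [0.0875, 0, 0.09, 0],
  ],
)

```text
clock: 24.12
tcp_pos: [534.3, 59.4, 9.5]
eef_rot: [[0.006, 1.0, -0.001], [1.0, -0.006, 0.0], [0.0, -0.001, -1.0]]
contact_force: [-0.3, -0.6, -1.6]
grip_width: 65.2
finger_force: 39.3
```

Call:
step_arm(
  motion=[
    [0, 0, 0.01, 0],
    [0, 0, 0.018, 0],
    [0, 0, 0.02, 0],
    [0, 0, 0.02, 0],
  ],
)

```text
clock: 24.62
tcp_pos: [535.9, 57.4, -8.2]
eef_rot: [[0.008, 1.0, 0.002], [1.0, -0.008, -0.0], [-0.0, 0.002, -1.0]]
contact_force: [0.4, -1.2, -1.2]
grip_width: 65.8
finger_force: 39.4
```

```bash
python3 -c "
from meas import *
go([535.1,57,-19.5],0)"
```

```text
clock 24.62 tcp [535.9  57.4  -8.2] shift [-0.0004 -0.0008  0.0113] turn -0.008 deg -0.4 q6 -5.5
```

Call:
step_arm(
  motion=[
    [-0.0005, -0.0005, 0.004, 0],
    [-0.0005, -0.0005, 0.007, 0],
    [-0.0005, -0.0005, 0.009, 0],
    [-0.0005, -0.0005, 0.009, 0],
  ],
)

```text
clock: 25.12
tcp_pos: [534.4, 57.1, -18.4]
eef_rot: [[0.007, 1.0, -0.0], [1.0, -0.007, 0.0], [0.0, -0.0, -1.0]]
contact_force: [0.3, 0.5, -2.0]
grip_width: 65.2
finger_force: 39.4
```

Call:
step_arm(
  motion=[
    [0, 0, 0.001, 0],
    [0, 0, 0.002, 0],
  ],
)

```text
clock: 25.38
tcp_pos: [534.7, 57.1, -18.9]
eef_rot: [[0.007, 1.0, -0.001], [1.0, -0.007, -0.0], [-0.0, -0.001, -1.0]]
contact_force: [-8.0, 0.4, 15.0]
grip_width: 65.0
finger_force: 40.9
```

Call:
step_arm(
  motion=[
    [0, 0, 0.001, 0],
    [0, 0, 0.0015, 0],
  ],
)

```text
clock: 25.62
tcp_pos: [534.7, 57.0, -19.0]
eef_rot: [[0.007, 1.0, -0.002], [1.0, -0.007, -0.0], [-0.0, -0.002, -1.0]]
contact_force: [-13.0, 0.3, 25.3]
grip_width: 65.1
finger_force: 41.8
```

Call:
step_arm(
  motion=[
    [0, 0, -0.0025, 0],
    [0, 0, -0.0025, 0],
  ],
)

```text
clock: 25.88
tcp_pos: [534.9, 57.0, -18.9]
eef_rot: [[0.007, 1.0, 0.001], [1.0, -0.007, -0.0], [-0.0, 0.001, -1.0]]
contact_force: [-1.4, 0.0, 3.2]
grip_width: 64.7
finger_force: 39.9
```

Call:
step_arm(
  motion=[
    [0, 0, 0, 0],
    [0, 0, 0, 0],
    [0, 0, 0, 0],
    [0, 0, 0, 0],
  ],
  gripper=1,
)

```text
clock: 26.38
tcp_pos: [534.5, 57.0, -19.2]
eef_rot: [[0.007, 1.0, -0.0], [1.0, -0.007, -0.0], [-0.0, -0.0, -1.0]]
contact_force: [-0.4, -1.1, 0.8]
grip_width: 85.4
finger_force: 0.0
```

Call:
step_arm(
  motion=[
    [0, 0, -0.015, 0],
    [0, 0, -0.05, 0],
    [0, 0, -0.1, 0],
    [0, 0, -0.15, 0],
    [0, 0, -0.17, 0],
  ],
)

```text
clock: 27.0
tcp_pos: [536.7, 56.9, 156.1]
eef_rot: [[0.007, 1.0, 0.007], [1.0, -0.007, -0.001], [-0.001, 0.007, -1.0]]
contact_force: [-0.2, 0.5, -0.5]
grip_width: 85.7
finger_force: 0.0
```

Call:
step_arm(
  motion=[
    [-0.04, 0, 0, 0],
    [-0.09, 0, 0, 0],
    [-0.13, 0, 0, 0],
    [-0.15, 0, 0, 0],
    [-0.15, 0, 0, 0],
  ],
  gripper=0.6,
)

```text
clock: 27.62
tcp_pos: [533.6, -93.5, 151.4]
eef_rot: [[0.009, 1.0, 0.001], [1.0, -0.009, 0.0], [0.0, 0.001, -1.0]]
contact_force: [0.3, 1.6, -0.8]
grip_width: 68.6
finger_force: 0.0
```

Call:
step_arm(
  motion=[
    [0, 0, 0, 0],
    [0, 0, 0, 0],
  ],
)

```text
clock: 27.88
tcp_pos: [533.4, -91.7, 150.8]
eef_rot: [[0.006, 1.0, -0.0], [1.0, -0.006, 0.0], [0.0, -0.0, -1.0]]
contact_force: [-0.2, -0.5, 0.9]
grip_width: 68.4
finger_force: 0.0
```

Run:
```python
from meas import *
p,d,K,s=shoot('wrist','w12'); go([541,-136.6,100],0)
cv2.imwrite('pics/w12c.png',p[:,:,::-1])
P=cloud(K,d); Z=P[...,2]; H,S,V=cv2.split(cv2.cvtColor(p,cv2.COLOR_RGB2HSV))
m=biggest((Z>34)&(Z<52)&(P[...,1]>0)&(P[...,1]<110),3); print('tin',cv2.minEnclosingCircle(castmask(K,m,42)[:,:2].astype(np.float32)))
m=(Z>4.5)&(Z<12)&(P[...,1]>5)&(P[...,1]<105)&(abs(P[...,0]-535)<60); print('rim',rect(P[m]))
```

```text
clock 27.93 tcp [533.4 -91.8 150.8] shift [-0.0447  0.0078  0.0508] turn -0.006 deg -0.3 q6 -21.4
tin ((535.1568603515625, 54.734214782714844), 32.972412109375)
rim (array([535.7,  48.9]), 85.9, 72.5, -0.6)
```

View pics/w12c.png

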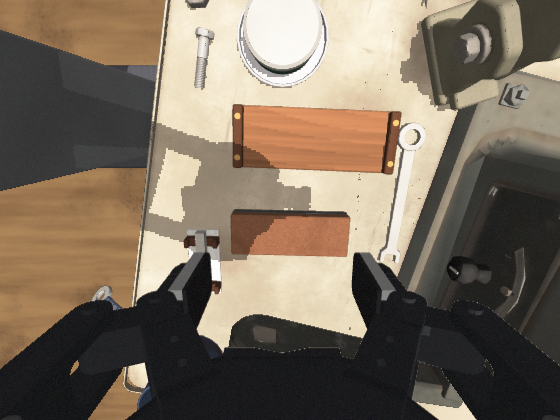

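Tin upright in the dish at px (284,40); the board is at (315,138), the stone at (290,232), and the bit is still on its rest at (205,260).

Run:
```python
from meas import *
p,d,K=load('w12'); P=cloud(K,d); Z=P[...,2]; H,S,V=cv2.split(cv2.cvtColor(p,cv2.COLOR_RGB2HSV))
b=box(222,200,360,262); m=biggest(b&(S>80)&(Z>17),3); print('stone top',rect(castmask(K,m,24)),np.median(Z[m]),hex(int(m.sum())))
b=box(225,95,410,180); m=biggest(b&(S>85)&(Z>3),3); W=castmask(K,m,8); print('board all@8',rect(W))
m=(b&(Z>12)&(Z<22)); print('cleats',rect(P[m])); 
for c in ((225,250),(380,410)):
    q=P[m&box(c[0],95,c[1],180)]; print('cleat',rect(q),len(q))
m=b&(Z>5.5)&(Z<11)&(S>100); print('board depth',rect(P[m]))
for nm in ('w12','w5','top0'):
    if nm=='top0': K=cam('top'); P=cloud(K,np.load('pics/top0.npy'))
    else: P=cloud(load(nm)[2],load(nm)[1])
    for x in range(480,600,20):
        q=P[(abs(P[...,0]-x)<10)&(P[...,1]<-175)&(P[...,1]>-260)&(P[...,2]>30)&(P[...,2]<140)]
        if len(q): print(nm,x,'bar ymax',np.percentile(q[:,1],99).round(),'z',q[:,2].min().round(),q[:,2].max().round())
```

```text
stone top (array([ 542. , -135.1]), 123.6, 46.0, -1.8) 23.188319349870312 0x12df
board all@8 (array([568.4, -38.6]), 166.9, 62.3, -2.7)
cleats (array([567.9, -38.4]), 164.2, 61.9, -2.9)
cleat (array([490.4, -34.5]), 61.3, 9.3, 87.4) 634
cleat (array([644.6, -42.2]), 61.9, 10.6, 87.4) 645
board depth (array([567.7, -38.4]), 146.0, 61.5, -2.8)
w12 480 bar ymax -209.0 z 66.0 95.0
w12 500 bar ymax -209.0 z 47.0 100.0
w12 520 bar ymax -213.0 z 47.0 98.0
w12 540 bar ymax -218.0 z 47.0 98.0
w12 560 bar ymax -223.0 z 48.0 88.0
w12 580 bar ymax -228.0 z 49.0 87.0
w5 480 bar ymax -209.0 z 67.0 97.0
w5 500 bar ymax -209.0 z 48.0 111.0
w5 520 bar ymax -213.0 z 46.0 112.0
w5 540 bar ymax -219.0 z 48.0 111.0
w5 560 bar ymax -223.0 z 49.0 110.0
w5 580 bar ymax -228.0 z 51.0 109.0
top0 480 bar ymax -209.0 z 65.0 108.0
top0 500 bar ymax -210.0 z 51.0 126.0
top0 520 bar ymax -214.0 z 49.0 125.0
top0 540 bar ymax -219.0 z 51.0 112.0
top0 560 bar ymax -224.0 z 51.0 111.0
top0 580 bar ymax -229.0 z 48.0 111.0
```

Run:
```python
from meas import *
for nm in('w12','w9'):
    p,d,K=load(nm); c=arm.calibration('wrist')['tool_from_camera']; f=K[0]
    P=cloud((f,K[1],K[2],c[:3,3],c[:3,:3]),d)
    for z in range(-170,-30,10):
        q=P[(abs(P[...,2]-z)<5)&(P[...,0]<45)&(P[...,0]>-80)&(abs(P[...,1])<110)&(d>0)&(d<260)]
        if len(q): print(nm,z,'y',q[:,1].min().round(),q[:,1].max().round(),'x',q[:,0].max().round())
s=arm.observe(); go([541.7,-135.8,100],88.3)
```

```text
w12 -140 y -20.0 21.0 x 22.0
w12 -130 y -59.0 59.0 x 22.0
w12 -120 y -67.0 68.0 x 20.0
w12 -110 y -68.0 68.0 x 19.0
w12 -100 y -67.0 67.0 x 19.0
w12 -90 y -66.0 67.0 x 15.0
w12 -80 y -57.0 58.0 x 15.0
w12 -70 y -48.0 48.0 x 13.0
w12 -60 y -48.0 48.0 x 13.0
w12 -50 y -48.0 48.0 x 12.0
w12 -40 y -38.0 40.0 x 12.0
w9 -140 y -22.0 22.0 x 22.0
w9 -130 y -60.0 60.0 x 22.0
w9 -120 y -68.0 68.0 x 20.0
w9 -110 y -73.0 74.0 x 19.0
w9 -100 y -75.0 75.0 x 18.0
w9 -90 y -73.0 73.0 x 15.0
w9 -80 y -56.0 57.0 x 13.0
w9 -70 y -56.0 57.0 x 13.0
w9 -60 y -56.0 57.0 x 13.0
w9 -50 y -54.0 55.0 x 12.0
clock 27.93 tcp [533.4 -91.8 150.8] shift [-0.0439  0.0085  0.0508] turn -1.547 deg -88.6 q6 -21.4
```

Call:
step_arm(
  motion=[
    [-0.01, 0.002, 0, -0.18],
    [-0.025, 0.005, 0, -0.36],
    [-0.04, 0.008, 0.01, -0.54],
    [-0.044, 0.0086, 0.02, -0.72],
    [-0.044, 0.0086, 0.03, -0.9],
  ],
  gripper=0.34,
)

```text
clock: 28.55
tcp_pos: [541.8, -136.6, 120.5]
eef_rot: [[-0.783, 0.622, -0.0], [0.622, 0.783, 0.0], [0.0, 0.0, -1.0]]
contact_force: [-0.6, 0.5, 0.0]
grip_width: 57.1
finger_force: 0.0
```

Call:
step_arm(
  motion=[
    [0, 0, 0, -0.18],
    [0, 0, 0, -0.36],
    [0, 0, 0, -0.54],
    [0, 0, 0, -0.647],
    [0, 0, 0, -0.647],
  ],
)

```text
clock: 29.18
tcp_pos: [541.8, -136.3, 120.8]
eef_rot: [[-0.999, 0.032, -0.0], [0.032, 0.999, 0.0], [0.0, 0.0, -1.0]]
contact_force: [-0.5, -0.1, -0.0]
grip_width: 57.1
finger_force: 0.0
```

Call:
step_arm(
  motion=[
    [0, 0, 0.02, 0],
    [0, 0, 0.04, 0],
    [0, 0, 0.05, 0],
    [0, 0, 0.05, 0],
  ],
)

```text
clock: 29.68
tcp_pos: [541.3, -136.6, 70.3]
eef_rot: [[-0.999, 0.032, -0.001], [0.032, 0.999, 0.001], [0.001, 0.001, -1.0]]
contact_force: [0.2, 1.3, 0.7]
grip_width: 57.3
finger_force: 0.0
```

Run:
```python
from meas import *
p,d,K,s=shoot('wrist','w13'); P=cloud(K,d); Z=P[...,2]
m=biggest((Z>17)&(Z<30)&(abs(P[...,0]-541)<75)&(abs(P[...,1]+136)<35),3); print('stone',rect(castmask(K,m,24)),np.argwhere(m).min(0),np.argwhere(m).max(0))
r=np.nonzero(m[230])[0]; r2=np.nonzero(m[200])[0]; print(r.min(),r.max(),r2.min(),r2.max(),cast(K,[(r.min(),230),(r.max()+1,230),(r2.min(),200),(r2.max()+1,200)],24).round(1).tolist())
go([541.7,-135.8,-33],88.3)
```

```text
stone (array([ 541.2, -136.8]), 123.1, 44.5, -1.8) [133 249] [289 311]
252 309 251 309 [[551.3, -158.9, 24.0], [552.7, -114.3, 24.0], [527.6, -158.2, 24.0], [529.0, -114.1, 24.0]]
clock 29.73 tcp [ 541.9 -136.9   71.1] shift [0.0002 0.0011 0.1041] turn -0.002 deg -0.1 q6 -114.0
```

Call:
step_arm(
  motion=[
    [0, 0, 0.04, 0],
    [0, 0, 0.07, 0],
    [0, 0, 0.09, 0],
    [0, 0, 0.101, 0],
    [0, 0, 0.102, 0],
  ],
)

```text
clock: 30.35
tcp_pos: [541.9, -137.1, -31.1]
eef_rot: [[-1.0, 0.031, -0.0], [0.031, 1.0, 0.0], [0.0, 0.0, -1.0]]
contact_force: [-0.8, -0.7, -0.8]
grip_width: 57.3
finger_force: 0.0
```

Call:
step_arm(
  motion=[
    [0, 0, 0, 0],
    [0, 0, 0, 0],
    [0, 0, 0, 0],
    [0, 0, 0, 0],
    [0, 0, 0, 0],
  ],
  gripper=-1,
  force=50,
)

```text
clock: 30.98
tcp_pos: [542.7, -137.5, -30.0]
eef_rot: [[-1.0, 0.031, 0.002], [0.031, 1.0, -0.001], [-0.002, -0.001, -1.0]]
contact_force: [-0.5, 0.1, 6.1]
grip_width: 43.7
finger_force: 53.9
```

Call:
step_arm(
  motion=[
    [0, 0, -0.006, 0],
    [0, 0, -0.025, 0],
    [0, 0, -0.05, 0],
    [0, 0, -0.065, 0],
    [0, 0, -0.07, 0],
  ],
)

```text
clock: 31.6
tcp_pos: [542.3, -137.2, 40.3]
eef_rot: [[-1.0, 0.031, 0.002], [0.031, 1.0, -0.001], [-0.002, -0.001, -1.0]]
contact_force: [-0.6, 0.3, -3.4]
grip_width: 44.1
finger_force: 52.9
```

Call:
step_arm(
  motion=[
    [-0.004, 0.016, 0, 0.005],
    [-0.012, 0.05, 0, 0.01],
    [-0.019, 0.08, 0, 0.0185],
    [-0.0235, 0.099, 0, 0.0185],
    [-0.0235, 0.099, 0, 0.0185],
  ],
)

```text
clock: 32.22
tcp_pos: [567.9, -37.2, 38.1]
eef_rot: [[-0.999, 0.047, -0.001], [0.047, 0.999, 0.0], [0.001, 0.0, -1.0]]
contact_force: [1.6, 0.5, -5.2]
grip_width: 43.6
finger_force: 52.7
```

Call:
step_arm(
  motion=[
    [0, 0, 0, 0],
    [0, 0, 0, 0],
  ],
)

```text
clock: 32.48
tcp_pos: [568.2, -39.5, 38.8]
eef_rot: [[-0.999, 0.051, -0.0], [0.051, 0.999, -0.0], [0.0, -0.0, -1.0]]
contact_force: [-0.1, -0.0, -4.0]
grip_width: 44.1
finger_force: 52.7
```

Run:
```python
from meas import *
p,d,K,s=shoot('wrist','w14'); P=cloud(K,d); Z=P[...,2]; H,S,V=cv2.split(cv2.cvtColor(p,cv2.COLOR_RGB2HSV))
m=biggest((Z>78)&(Z<100)&(abs(P[...,0]-560)<90)&(abs(P[...,1]+40)<26)&(S>60),3); zt=np.median(Z[m]); print('stone z',zt,rect(castmask(K,m,zt)))
m=biggest((Z>3)&(Z<22)&(abs(P[...,0]-565)<110)&(abs(P[...,1]+40)<45)&(S>80),3); print('board vis',rect(P[m]))
q=P[(Z>12)&(Z<22)&(abs(P[...,0]-490)<25)&(abs(P[...,1]+35)<45)]; print('near cleat',rect(q),len(q))
go([568.7,-38.6,-22.7],87.2)
```

```text
stone z 92.05571627522424 (array([555. , -38.2]), 100.7, 44.4, -3.0)
board vis (array([496. , -34.9]), 62.0, 22.0, 87.1)
near cleat (array([489.8, -34.7]), 62.1, 9.6, 87.1) 1665
clock 32.52 tcp [568.2 -39.6  38.9] shift [-0.0005  0.001   0.0616] turn -0.002 deg -0.1 q6 -102.5
```

Call:
step_arm(
  motion=[
    [-0.001, 0.0005, 0.025, 0],
    [-0.001, 0.0005, 0.045, 0],
    [-0.001, 0.0005, 0.054, 0],
    [-0.001, 0.0005, 0.058, 0],
    [-0.001, 0.0005, 0.058, 0],
  ],
)

```text
clock: 33.15
tcp_pos: [569.6, -38.4, -18.9]
eef_rot: [[-0.999, 0.05, 0.0], [0.05, 0.999, -0.0], [-0.0, -0.0, -1.0]]
contact_force: [-0.2, -0.2, -3.3]
grip_width: 43.7
finger_force: 52.7
```

Call:
step_arm(
  motion=[
    [0, 0, 0.001, 0],
    [0, 0, 0.0015, 0],
  ],
)

```text
clock: 33.4
tcp_pos: [569.8, -38.4, -20.1]
eef_rot: [[-0.999, 0.05, 0.001], [0.05, 0.999, -0.0], [-0.001, -0.0, -1.0]]
contact_force: [-0.4, -0.6, -3.9]
grip_width: 44.1
finger_force: 52.7
```

Call:
step_arm(
  motion=[
    [0, 0, 0.001, 0],
    [0, 0, 0.0015, 0],
  ],
)

```text
clock: 33.65
tcp_pos: [569.4, -38.3, -21.9]
eef_rot: [[-0.999, 0.05, 0.0], [0.05, 0.999, -0.0], [-0.0, -0.0, -1.0]]
contact_force: [-2.5, 0.7, 1.0]
grip_width: 44.0
finger_force: 53.3
```

Call:
step_arm(
  motion=[
    [0, 0, 0.0005, 0],
    [0, 0, 0.0005, 0],
  ],
)

```text
clock: 33.9
tcp_pos: [569.3, -38.3, -22.0]
eef_rot: [[-0.999, 0.05, -0.0], [0.05, 0.999, -0.0], [0.0, -0.0, -1.0]]
contact_force: [-5.0, 1.5, 6.2]
grip_width: 43.6
finger_force: 53.8
```

Call:
step_arm(
  motion=[
    [0, 0, 0, 0],
    [0, 0, 0, 0],
    [0, 0, 0, 0],
  ],
  gripper=0.34,
)

```text
clock: 34.28
tcp_pos: [569.6, -38.5, -22.5]
eef_rot: [[-0.999, 0.05, 0.001], [0.05, 0.999, -0.0], [-0.001, -0.0, -1.0]]
contact_force: [0.4, -0.1, 0.3]
grip_width: 57.2
finger_force: 0.0
```

Call:
step_arm(
  motion=[
    [0, 0, -0.015, 0],
    [0, 0, -0.05, 0],
    [0, 0, -0.1, 0],
    [0, 0, -0.16, 0],
    [0, 0, -0.22, 0],
  ],
)

```text
clock: 34.9
tcp_pos: [569.2, -38.3, 200.4]
eef_rot: [[-0.999, 0.05, 0.001], [0.05, 0.999, -0.0], [-0.001, -0.0, -1.0]]
contact_force: [0.8, 0.4, 0.4]
grip_width: 57.3
finger_force: 0.0
```

Call:
step_arm(
  motion=[
    [0.05, 0, -0.03, 0],
    [0.08, 0, -0.05, 0],
    [0.08, 0, -0.05, 0],
    [0.08, 0, -0.05, 0],
  ],
)

```text
clock: 35.4
tcp_pos: [489.6, -34.4, 247.7]
eef_rot: [[-0.999, 0.05, 0.001], [0.05, 0.999, -0.0], [-0.001, -0.0, -1.0]]
contact_force: [0.6, -0.3, -0.5]
grip_width: 57.0
finger_force: 0.0
```

Run:
```python
from meas import *
p,d,K,s=shoot('wrist','w15'); P=cloud(K,d); Z=P[...,2]; H,S,V=cv2.split(cv2.cvtColor(p,cv2.COLOR_RGB2HSV)); X,Y=P[...,0],P[...,1]
m=biggest((Z>26)&(Z<40)&(abs(X-565)<90)&(abs(Y+40)<40),3); print('stone',rect(castmask(K,m,32)),np.median(Z[m]))
m=(Z>4)&(Z<22)&(abs(X-567)<110)&(abs(Y+38)<45)&(S>60); print('board',rect(P[m]))
m=biggest((Z>34)&(Z<52)&(abs(X-535)<60)&(abs(Y-55)<60),3); print('tin',cv2.minEnclosingCircle(castmask(K,m,42)[:,:2].astype(np.float32)))
print(s['clock'],s['tcp_pos'])
```

```text
stone (array([567.8, -37.5]), 122.7, 44.7, -2.9) 31.355272449500035
board (array([566.5, -38.4]), 164.0, 62.1, -2.8)
tin ((533.8167724609375, 54.8634147644043), 33.6148796081543)
35.4 [489.59876904 -34.40566157 247.67590645]
```

View pics/w15.png

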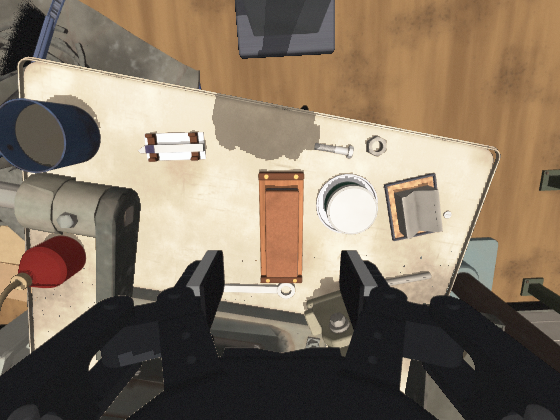

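The last view shows everything in place: the bit across its rest at (175,147), the stone flat between the cleats at (281,228), the tin in the dish at (348,205) and the V-block in the tray at (413,210). The gripper is clear of all of it, so I'm handing in.

```bash
python3 -c "
from rig import arm
print(arm.sign_off())"
```

```text
the job is handed in; nothing more can be done
None
```

I set all four pieces in their own places, in the order asked, and handed the job in at about 35 s; in the last images each was centred to within about 2 mm, though no verdict came back and the first try at the tool bit closed on air, because the fingers end about 37 mm short of the stated TCP.

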